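# Load a visor carrier and bolt it shut

## Robot

A 6-joint arm with a two-finger parallel gripper is mounted at the origin on the work surface. World frame = base frame: x ahead of the robot, y to its left, z up, the work surface at z = 0. Lengths are in m, angles in rad, forces in N, time in s.
With the tool pointing down it reaches from about 0.4 to 0.825 m from the base axis. Payload 7 kg.
Tool frame: the origin (TCP) lies between the finger pads; the fingertips stand 11 mm ahead of it and the grasp point (between the pads) lies 8 mm behind it; x points along the fingers, z is the direction in which the jaws open and shut, and the axes are right-handed (so a half turn about x gives the same grasp; the last joint's range is limited). The gripper opens to 88 mm and grips with 3 to 60 N. Pads are 19 mm wide; open, the fingers measure 130 mm over their backs; the gripper's body (78 mm by 193 mm) begins 47 mm behind the grasp point.
Start: joints at [1.414, 0.359, 0.012, 0, -1.224, -0.288], TCP at [0.29, 0.609, 0.238] pointing down, gripper open.
Joint ranges: [-3.07, 3.07], [-1.43, 2.12], [-1.02, 1.25], [-3.03, 1.67], [-3.05, -0], [-3.03, 3.03]. Speed limits (rad/s): [2.39, 2.39, 3.01, 3.14, 3.14, 3.14].

## Interface

Orientations are given as [roll, pitch, yaw] about the fixed x, y, z axes, in that order (R = Rz(yaw) Ry(pitch) Rx(roll)).
In Python, from station import arm gives the robot as it stands.
- The arm moves only by the tool jog_arm, never from a script. Its argument "motion" is a list of rows, each an object of numbers: "dx", "dy", "dz": the shift along the tool's x, y, z in m; "twist": the turn about the tool's x in degrees. In form: [{"dx": .., "dy": .., "dz": .., "twist": ..}, ...]. A call has 1 to 20 rows; each row is the pose to reach, as a shift and turn from the pose commanded when the call began, along the tool's axes at that moment; what a row does not reach only later rows make up. A row lasts 1/12 s, in which the tool goes at most 41.7 mm and 7.16 degrees, less where a joint would pass 70% of its speed; a pose out of reach is approached as far as the arm can. A call with a gripper value outside its range is refused whole. "gripper" is the finger opening in m, from 0 to 0.0876, set as the call begins (left out, the last holds). The fingers move at their own pace and stop on an object; "newtons" is the grip in N (left out, the last holds). Time passes only in rows, so rows that repeat a pose let the fingers close. It gives the time, the measured TCP pose, the force and the opening at its end, in the units of the state.
- arm.get_state(): the state, without advancing time (a new reading comes with each control period).
- arm.grab_frame(name): name is "scene" or "top"; returns the picture (480x640x3 uint8, red, green, blue); there is no depth.
- arm.camera_model(name): a dict with "camera_matrix" (3x3 intrinsics, pixels), "eye" and "attitude" of the camera in the world. Camera axes: x right, y down, z forward; pixel columns grow to the right and rows downward; lengths in m; the calibration is good to about 2 mm. A picture is of the moment at which its call begins. camera_model takes no time and is no camera call.
- arm.job_done(): hands the job in, once; it reports no verdict.
The state is a dict: "t": time; "q": joint angles; "qd": joint speeds; "joint_efforts": joint torques, N m; "eef_pos": TCP position; "ee_rot": TCP orientation; "force": force on the tool from outside, world axes, zero at the start; "moment": the same for the moment, N m; "width": finger opening in m.
Only numpy, scipy, OpenCV 4.12 (cv2) and the standard library are available. Lean on these libraries where they do the work, as an engineer would, in place of code of your own. Each camera call takes 0.05 s, during which the arm holds its last target.

## Task

Draw the carrier's barrel bolt: lift its red-knobbed handle out of the notch, slide the bolt back and let the handle down into the other notch. Then stack the kit flat and square in the pocket between the posts: first the blue base plate, next every white visor frame on the table, and last the yellow cover. Finally shoot the bolt back across the top of the stack with its handle down in the first notch again, and leave everything else on the table where it stands.

Things in the scene. Friction and masses are not known exactly. Their poses are not given: they have to be found in the camera images.
- pocket (a point): Carrier: fixed plywood board with a pocket between six aluminium guide posts and a steel barrel bolt on its far side. This point: centre of the pocket floor, 10 mm above the table. x points to the bolt's barrel (roughly away from the robot), y along the pocket's length, z up. Between posts the pocket is 78 mm in x, 122 mm in y: 3 mm play all round a 72 x 116 mm part
- carrier: the carrier's board, same axes as the pocket, origin 10 mm under it. Posts rise 68 mm above the pocket floor, the top 10 mm flaring outwards: side posts at x -50 to -30, |y| 61 to 69 mm; near posts at x -47 to -39, |y| 30 to 61; far posts at x 39 to 47, |y| 18 to 42; the rest is open. Board: x -55 to 52, |y| to 80; bolt on a 30 mm wide block, x 62 to 180
- bolt (a joint): sliding of the bolt's rod (12 mm thick, along the pocket's x at y = 0, axis 70 mm above the pocket floor) towards +x, in m: 0 = shut, rod across the pocket's mouth, tip at x = -14 mm; 0.070 = drawn, tip at x = 56 mm, pocket clear. The handle's two notches are at 0.000 (red mark) and 0.070 (green mark), with 3 mm play either way. Slides with about 1 to 3 N
- bolt_handle (a joint): turning of the bolt's handle about the rod's axis, in rad: 0 = level, down in a notch, pointing to the pocket's -y; grows as the knob is lifted in an arc; 1.4 = stop, nearly upright. Above about 0.9 it clears the wall between the notches. Let go, it falls by its own weight into the notch below it, or else rests on the wall
- knob (a point): centre of the handle's red ball knob, 22 mm across, 52 mm from the rod's axis on a 10 mm thick arm. Handle down: 70 mm above the pocket floor, at pocket y = -52 mm, x = 85 mm with the bolt shut, 155 mm drawn. The notch walls end 22 mm from the rod's axis, 6 mm above it, so the knob is free all round and can be pinched from above along the pocket's x
- base_c (a point): centre of the blue base plate: 72 mm (its x) by 116 mm (its y) by 10 mm thick, about 140 g, flat on the table, z up. It has two windows with a straight grip rib between them, 12 mm wide, 56 mm long, along x through the centre, free for 44 mm on both sides, for pinching along y
- cover_c (a point): centre of the yellow cover plate, about 120 g, otherwise like the blue base plate (72 x 116 x 10 mm, 12 mm wide grip rib along x through the centre)
- frame1_c (a point): centre of a white visor frame: outline 72 mm (its x) by 116 mm (its y), 10 mm thick, about 60 g, flat, z up, bulging to +x; 6 mm bands and a 12 mm wide grip rib along x through the centre (x = -16 to 30 mm), free for 25 mm or more on both sides, for pinching along y. 2 to 4 such frames are present
- frame2_c (a point): centre of a white visor frame: outline 72 mm (its x) by 116 mm (its y), 10 mm thick, about 60 g, flat, z up, bulging to +x; 6 mm bands and a 12 mm wide grip rib along x through the centre (x = -16 to 30 mm), free for 25 mm or more on both sides, for pinching along y. 2 to 4 such frames are present
- frame3_c (a point): centre of a white visor frame: outline 72 mm (its x) by 116 mm (its y), 10 mm thick, about 60 g, flat, z up, bulging to +x; 6 mm bands and a 12 mm wide grip rib along x through the centre (x = -16 to 30 mm), free for 25 mm or more on both sides, for pinching along y. 2 to 4 such frames are present
- frame4_c (a point): centre of a white visor frame: outline 72 mm (its x) by 116 mm (its y), 10 mm thick, about 60 g, flat, z up, bulging to +x; 6 mm bands and a 12 mm wide grip rib along x through the centre (x = -16 to 30 mm), free for 25 mm or more on both sides, for pinching along y. 2 to 4 such frames are present
- spool1: bystander: white elastic spool with cardboard ends, 80 mm across, 60 mm high, standing; origin at the centre of its underside
- spool2: bystander: a second such spool, 80 mm across, 60 mm high
- tape: bystander: flat amber tape ring, 100 mm across, 24 mm high; origin at the centre of its underside
- driver: bystander: green-handled screwdriver lying near the robot, about 200 mm long
- cup: bystander: open grey cup, 76 mm across, 85 mm high; origin at the centre of its underside
- cleaner: bystander: closed clear bottle with a blue cap, 64 mm across, 170 mm high; origin at the centre of its underside

How it is judged:
On the way, in this order (a step that is already met when the one before it is completed fails the run):
1. the bolt is drawn and its handle lies down in the open notch (value of joint bolt above 0.064 m and value of joint bolt_handle below 0.15 rad), for 0.2 s.
2. the blue base plate lies flat on the pocket's floor (horizontal distance between base_c and pocket below 0.008 m and z of base_c in the frame of pocket between 0.002 and 0.009 m and angle between base_c's own z axis and vertical below 0.06 rad and angle between the y axis of base_c and the y axis of pocket, either way round below 0.12 rad), for 0.2 s.
3. every white frame lies flat in the pocket on top of the base plate (all of step 2 and horizontal distance between each of frame1_c, frame2_c, frame3_c, frame4_c and pocket below 0.008 m and z of frame1_c in the frame of pocket between 0.002 and 0.05 m and angle between each of frame1_c, frame2_c, frame3_c, frame4_c's own z axis and vertical below 0.06 rad and angle between the y axis of each of frame1_c, frame2_c, frame3_c, frame4_c and the y axis of pocket, either way round below 0.12 rad and z of each of frame1_c, frame2_c, frame3_c, frame4_c in the frame of base_c above 0.006 m and z of frame2_c in the frame of pocket between 0.002 and 0.05 m and z of frame3_c in the frame of pocket between 0.002 and 0.05 m and z of frame4_c in the frame of pocket between 0.002 and 0.05 m), for 0.2 s.
4. the yellow cover lies flat in the pocket on top of all frames (all of step 3 and horizontal distance between cover_c and pocket below 0.008 m and z of cover_c in the frame of pocket between 0.002 and 0.062 m and angle between cover_c's own z axis and vertical below 0.06 rad and angle between the y axis of cover_c and the y axis of pocket, either way round below 0.12 rad and z of cover_c in the frame of frame1_c above 0.006 m and z of cover_c in the frame of frame2_c above 0.006 m and z of cover_c in the frame of frame3_c above 0.006 m and z of cover_c in the frame of frame4_c above 0.006 m), for 0.2 s.
5. the bolt is shot across the stack and its handle lies down in the shut notch (value of joint bolt below 0.006 m and value of joint bolt_handle below 0.15 rad), for 0.2 s.
At the end, for the whole second after the job is handed in: Base, all present frames and cover in the pocket, in that order from below, each within 8 mm of its axis, tilted under 0.06 rad, turned under 0.12 rad (either way round), at rest; bolt shut (under 6 mm), handle down (under 0.15 rad) (all of step 4 and all of step 5 and linear speed of each of base, cover, frame1, frame2, frame3, frame4 below 0.02 m/s); the robot touches nothing.
It fails at once if a bystander is pushed more than 50 mm (distance of any of spool1, spool2, tape, driver, cup, cleaner from where it was at the start of the episode above 0.05 m).
It fails at once if the cup or the bottle is tipped over (angle between any of cup, cleaner's own z axis and vertical above 0.6 rad).
Of frame1, frame2, frame3, frame4 only 2 to 4 are there at a start; the rules pass over those that are not, and their reading is None.
At some moment in a run one of base, cover, frame1, frame2, frame3, frame4 may be knocked a few centimetres aside while the robot is not near it.
Once in a run the grip may slacken for a moment while it holds something.
It also fails if it takes over 210 s, if anything falls off the work surface, if the arm or the gripper's body presses on something with over 40 N, if the wrist force passes 120 N, or if a joint passes its speed limit or range.

## Working session

There is one attempt and no reset: what is moved stays moved. The work goes in short steps, Python scripts to look and compute and a tool call to move; the robot and the scene stay as the last step left them, time stands still between calls to the robot, and variables do not carry over. Pictures are saved under pics/ and viewed, and the job is handed in when it is done.

Besides the shell and the picture viewer there is one more tool, called after "Emit:" by a JSON object that holds its "fn" and its "kwargs", one argument or row to a line. jog_arm: Moves the arm, as the interface text tells. Its arguments: {"type":"object","properties":{"motion":{"type":"array"},"gripper":{"type":"number"},"newtons":{"type":"number"}},"required":["motion"]}

```bash
ls; mkdir -p pics
python3 - <<'E'
from station import arm
import cv2
for n in ("scene","top"):
    im=arm.grab_frame(n); cv2.imwrite(f"pics/{n}0.png",im[:,:,::-1])
    m=arm.camera_model(n); print(n,m)
print(arm.get_state())
E
```

```text
pics
scene {'camera_matrix': array([[516.51555429,   0.        , 325.22548544],
       [  0.        , 516.51555429, 233.93838679],
       [  0.        ,   0.        ,   1.        ]]), 'eye': array([1.35831573, 0.40591387, 1.12413182]), 'attitude': array([-2.43879148e+00,  6.25024768e-04,  1.99358273e+00])}
top {'camera_matrix': array([[595.980546  ,   0.        , 309.70567676],
       [  0.        , 595.980546  , 243.50984341],
       [  0.        ,   0.        ,   1.        ]]), 'eye': array([0.46920569, 0.06337417, 1.3025158 ]), 'attitude': array([-3.06586919, -0.00910394, -1.59088569])}
{'t': 0.1, 'q': array([ 1.41409837e+00,  3.59309641e-01,  1.11848248e-02, -3.00379619e-04,
       -1.22408288e+00, -2.88084811e-01]), 'qd': array([-0.00097543, -0.00226429,  0.00145485,  0.00156034,  0.00092492,
        0.00083629]), 'joint_efforts': array([-1.71730015e-03, -5.84162164e+01,  2.93752939e+01,  7.01558724e+00,
        1.02315238e-02, -3.62119977e-05]), 'eef_pos': array([0.2902844 , 0.60895211, 0.23673641]), 'ee_rot': array([ 0.09063223,  1.56935697, -1.92504913]), 'force': array([ 0.00754463,  0.15105637, -0.80927744]), 'moment': array([ 0.02014402, -0.01529861, -0.00125365]), 'width': 0.08741130790741684}
```

View pics/top0.png

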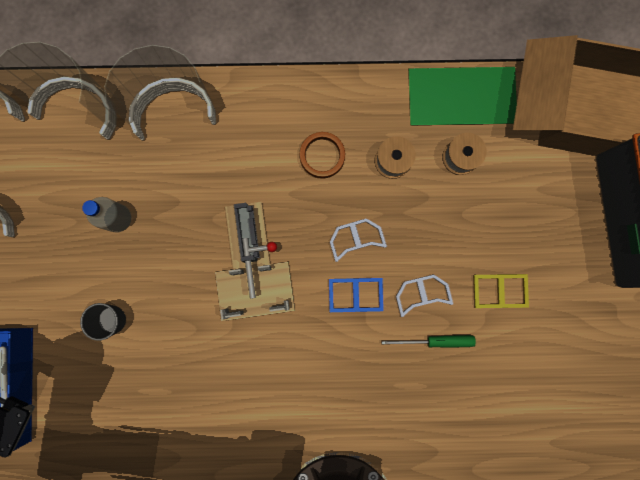

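View pics/scene0.png

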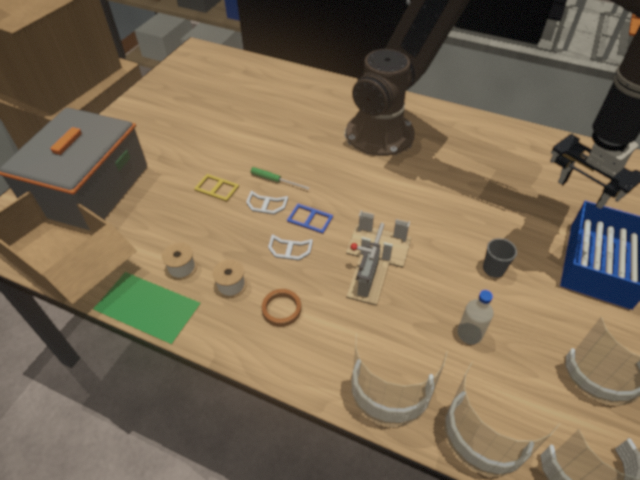

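The top view shows the carrier at about (255,270), the blue base at (356,295), white frames at (358,238) and (424,294), and the yellow cover at (501,291). Both views show only two frames. I'll zoom in next.

```bash
cat > h.py <<'E'
import numpy as np, cv2
from scipy.spatial.transform import Rotation as Rn
from station import arm
MODELS={n:arm.camera_model(n) for n in ("scene","top")}
def Rc(n): return Rn.from_euler('xyz',MODELS[n]["attitude"]).as_matrix()
def ray(n,uv):
    m=MODELS[n]; uv=np.atleast_2d(uv).astype(float)
    d=np.c_[uv,np.ones(len(uv))]@np.linalg.inv(m["camera_matrix"]).T@Rc(n).T
    return m["eye"],d
def onz(n,uv,z):
    e,d=ray(n,uv); return e+d*((z-e[2])/d[:,2])[:,None]
def proj(n,P):
    m=MODELS[n]; p=(np.atleast_2d(P)-m["eye"])@Rc(n)@m["camera_matrix"].T
    return p[:,:2]/p[:,2:]
def tri(uvt,uvs):
    A=[];b=[]
    for n,uv in (("top",uvt),("scene",uvs)):
        e,d=ray(n,uv); d=d[0]/np.linalg.norm(d[0]); M=np.eye(3)-np.outer(d,d); A.append(M); b.append(M@e)
    x=np.linalg.lstsq(np.vstack(A),np.hstack(b),rcond=None)[0]
    return x
def crop(im,x0,y0,x1,y1,s): return cv2.resize(im[y0:y1,x0:x1],None,fx=s,fy=s,interpolation=cv2.INTER_CUBIC)
E
python3 - <<'E'
import cv2
from h import *
t=cv2.imread("pics/top0.png"); s=cv2.imread("pics/scene0.png")
cv2.imwrite("pics/top0_car.png",crop(t,205,190,305,330,4.2)); cv2.imwrite("pics/top0_kit.png",crop(t,320,210,540,360,3.6)); cv2.imwrite("pics/sc0_car.png",crop(s,330,190,430,310,5))
E
```

```text
(no output)
```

View pics/top0_car.png

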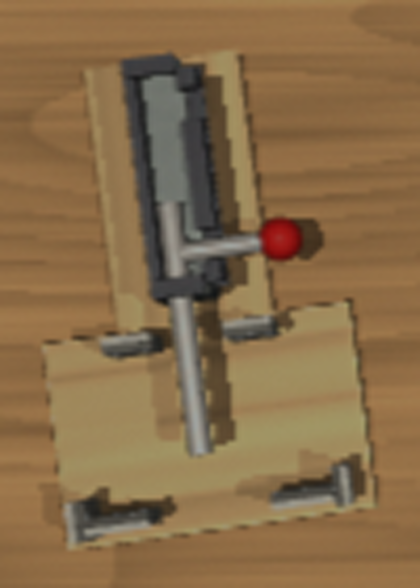

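View pics/top0_kit.png

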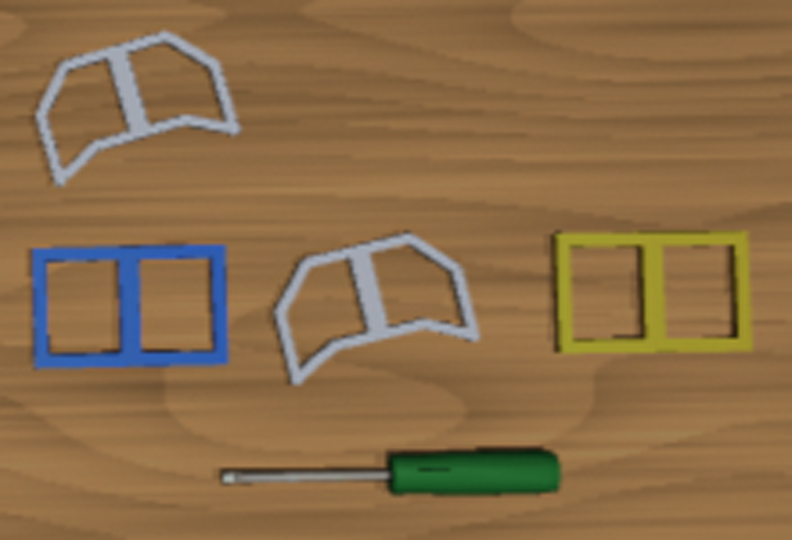

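View pics/sc0_car.png

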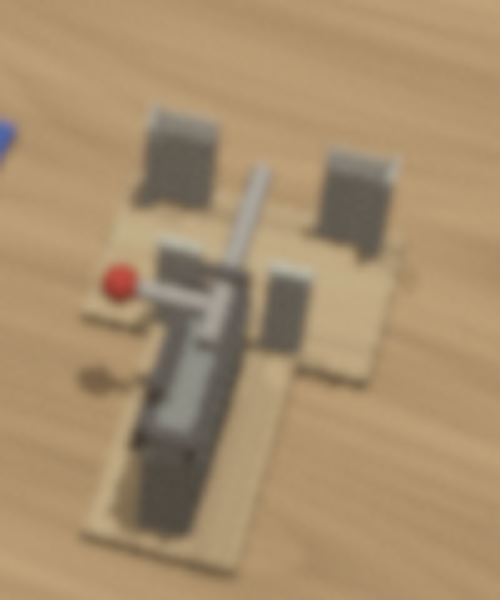

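```bash
cat >> h.py <<'E'
def mask(im,c):
    hsv=cv2.cvtColor(im,cv2.COLOR_RGB2HSV)
    lo,hi={'blue':((105,130,90),(122,255,255)),'yellow':((24,150,90),(33,255,255)),'red':((0,200,60),(4,255,255)),
      'white':((105,8,110),(140,75,255)),'board':((17,80,140),(27,255,255))}[c]
    m=cv2.inRange(hsv,lo,hi)
    if c=='red': m|=cv2.inRange(hsv,(175,200,60),(180,255,255))
    return m
def blobs(m,amin=20):
    n,l,st,ce=cv2.connectedComponentsWithStats(m)
    return [(int(st[i,4]),tuple(st[i,:4]),ce[i],(l==i).astype(np.uint8)) for i in range(1,n) if st[i,4]>=amin]
def fit2d(loc,wor):
    loc=np.array(loc,float)[:,:2];wor=np.array(wor,float)[:,:2]
    a=loc-loc.mean(0);b=wor-wor.mean(0)
    th=np.arctan2((a[:,0]*b[:,1]-a[:,1]*b[:,0]).sum(),(a*b).sum())
    R=np.array([[np.cos(th),-np.sin(th)],[np.sin(th),np.cos(th)]])
    t=wor.mean(0)-R@loc.mean(0)
    return t,th,(wor-(loc@R.T+t))
E
python3 - <<'E'
from h import *
t=cv2.imread("pics/top0.png")[:,:,::-1].copy(); s=cv2.imread("pics/scene0.png")[:,:,::-1].copy()
hs=cv2.cvtColor(t,cv2.COLOR_RGB2HSV)
for p in ((357,295),(349,280),(475,290),(501,277),(357,228),(422,290),(230,280),(280,290),(246,235),(272,247),(300,260),(240,220)): print(p,hs[p[1],p[0]],t[p[1],p[0]])
for c in ('blue','yellow','red','white','board'):
    for n,im in (('top',t),('scene',s)):
        for b in blobs(mask(im,c)): print(c,n,b[0],b[1],b[2].round(2))
E
```

```text
(357, 295) [109 183 173] [ 49  95 173]
(349, 280) [109 186 177] [ 48  95 177]
(475, 290) [ 28 183 145] [145 138  41]
(501, 277) [ 28 183 159] [159 150  45]
(357, 228) [ 15 111 138] [138 108  78]
(422, 290) [110  22 177] [162 167 177]
(230, 280) [ 18 114 159] [159 131  88]
(280, 290) [ 24  97 161] [161 148 100]
(246, 235) [ 51  15 117] [112 117 110]
(272, 247) [  1 211 157] [157  31  27]
(300, 260) [ 16 133 144] [144 108  69]
(240, 220) [ 47  17 103] [ 99 103  96]
blue top 167 (np.int32(83), np.int32(201), np.int32(14), np.int32(14)) [ 89.54 207.4 ]
blue top 679 (np.int32(329), np.int32(278), np.int32(54), np.int32(34)) [355.94 294.66]
blue top 125 (np.int32(0), np.int32(331), np.int32(11), np.int32(16)) [  4.42 336.88]
blue top 27 (np.int32(7), np.int32(385), np.int32(3), np.int32(10)) [  7.96 389.04]
blue scene 1046 (np.int32(573), np.int32(202), np.int32(67), np.int32(84)) [600.37 252.08]
blue scene 98 (np.int32(480), np.int32(291), np.int32(12), np.int32(11)) [485.23 296.14]
yellow top 767 (np.int32(474), np.int32(274), np.int32(55), np.int32(34)) [501.04 290.73]
red top 73 (np.in
[... 6759 characters left out ...]
nt32(294), np.int32(210), np.int32(14), np.int32(11)) [300.82 214.88]
board scene 100 (np.int32(311), np.int32(216), np.int32(15), np.int32(11)) [318.1  220.69]
board scene 110 (np.int32(273), np.int32(241), np.int32(13), np.int32(12)) [278.89 247.05]
board scene 105 (np.int32(292), np.int32(245), np.int32(15), np.int32(10)) [298.75 249.58]
board scene 326 (np.int32(0), np.int32(259), np.int32(38), np.int32(31)) [ 13.39 274.47]
board scene 406 (np.int32(268), np.int32(298), np.int32(28), np.int32(19)) [281.2 307.2]
board scene 307 (np.int32(564), np.int32(461), np.int32(27), np.int32(19)) [576.42 469.63]
board scene 50 (np.int32(586), np.int32(475), np.int32(14), np.int32(5)) [591.86 477.4 ]
```

```bash
cat >> h.py <<'E'
def plate(b,z=0.010,n='top'):
    # hull boundary (pixel-outer) -> world on plane z -> minAreaRect
    m=cv2.resize(b[3]*255,None,fx=4,fy=4,interpolation=cv2.INTER_LINEAR)
    c,_=cv2.findContours((m>127).astype(np.uint8),cv2.RETR_EXTERNAL,cv2.CHAIN_APPROX_NONE)
    c=max(c,key=cv2.contourArea)[:,0].astype(float)
    uv=(c+.5)/4-.5
    W=onz(n,uv,z)[:,:2]
    r=cv2.minAreaRect((W*1000).astype(np.float32))
    (cx,cy),(w,h),a=r
    if w>h: a+=90; w,h=h,w      # a = direction of short side (x axis)
    a=(a+90)%180-90
    return np.array([cx,cy])/1000,a,(w,h),W
E
python3 - <<'E'
from h import *
t=cv2.imread("pics/top0.png")[:,:,::-1].copy(); s=cv2.imread("pics/scene0.png")[:,:,::-1].copy()
for c in ('blue','yellow','white'):
    for b in blobs(mask(t,c),400): 
        if c=='yellow' or 1:
            p,a,sz,W=plate(b); cen=onz('top',b[2],.01)[0]
            print(c,p.round(4),'xdir deg',round(a,2),'size',np.round(sz,1),'centroid',cen.round(4))
k=tri(blobs(mask(t,'red'))[0][2],(354.2,246.5)); print('knob',k, onz('top',blobs(mask(t,'red'))[0][2],.08))
hs=cv2.cvtColor(s,cv2.COLOR_RGB2HSV); m=cv2.inRange(hs,(0,110,60),(8,255,255))|cv2.inRange(hs,(172,110,60),(180,255,255)); 
for b in blobs(m[230:265,340:370]): print('redscene',b[0],b[2]+[340,230]); print(tri(blobs(mask(t,'red'))[0][2],b[2]+[340,230]))
b=[b for b in blobs(mask(t,'board'),2000)][0]
p,a,sz,W=plate(b); print('board',p,a,sz)
cr=np.array([(43,345),(350,300),(376,507),(70,548)],float); uv=(cr+.5)/4.2-.5+[205,190]
loc=np.array([(52,80),(52,-80),(-55,-80),(-55,80)])/1000
tt,th,r=fit2d(loc,onz('top',uv,.01)); print('car',tt,np.degrees(th),(r*1000).round(1))
# rod/knob
R=np.array([[np.cos(th),-np.sin(th)],[np.sin(th),np.cos(th)]])
print('pred knob',tt+R@[.085,-.052],'pred tip',proj('top',[*(tt+R@[-.014,0]),.08]),'tip obs approx', (np.array([200,455])+.5)/4.2-.5+[205,190])
E
```

```text
blue [ 0.4546 -0.0473] xdir deg -1.14 size [ 72.7 116.4] centroid [ 0.4542 -0.0481  0.01  ]
yellow [ 0.4569 -0.3631] xdir deg -1.14 size [ 73.  118.5] centroid [ 0.4563 -0.3631  0.01  ]
white [ 0.5775 -0.0511] xdir deg 15.12 size [ 71.5 116.4] centroid [ 0.5785 -0.0511  0.01  ]
white [ 0.4532 -0.1924] xdir deg 12.98 size [ 71.4 116.6] centroid [ 0.4543 -0.1921  0.01  ]
knob [0.55762851 0.12831777 0.07701306] [[0.55720019 0.12872082 0.08      ]]
redscene 35 [353.65714286 246.05714286]
[0.55777231 0.1275597  0.07859341]
board [0.46660297 0.1721485 ] 6.262621879577637 (108.72221374511719, 162.01893615722656)
car [0.4685364  0.17090801] 6.762411812153528 [[-1.1 -0.4]
 [ 0.2  0. ]
 [-0.1  1.1]
 [ 1.  -0.7]]
pred knob [0.55906818 0.12927874] pred tip [[252.54576441 296.92749253]] tip obs approx [252.23809524 297.95238095]
```

The knob triangulates to about (0.558,0.128,0.078), as expected, and the plate sizes match 72x116. I'll refine the carrier using the rod line and the board edges.

Run:
```python
from h import *
t=cv2.imread("pics/top0.png")[:,:,::-1].copy()
hs=cv2.cvtColor(t,cv2.COLOR_RGB2HSV)
# rod: low-saturation in rows 264..296
pts=[]
for v in range(263,297):
    row=hs[v,238:262]; w=np.clip(70-row[:,1].astype(float),0,None)*(row[:,2]>90)
    if w.sum()>0: pts.append(((w*np.arange(238,262)).sum()/w.sum(),v))
pts=np.array(pts); W=onz('top',pts,.08)
vx,vy,x0,y0=cv2.fitLine((W[:,:2]*1000).astype(np.float32),cv2.DIST_HUBER,0,.01,.01).ravel()
print('rod dir',np.degrees(np.arctan2(vy,vx))%180,'pt',x0,y0, 'resid',np.abs((W[:,0]*1000-x0)*vy-(W[:,1]*1000-y0)*vx).round(1))
# board lines
m=mask(t,'board'); b=blobs(m,2000)[0]; hull=cv2.convexHull(np.argwhere(b[3])[:,::-1].astype(np.int32))
print(cv2.approxPolyDP(hull,5,True).ravel())
# barrel dark edges
```

```text
rod dir 6.447054 pt 487.36127 173.64977 resid [0.1 0.  0.2 3.9 8.9 6.6 3.7 7.3 0.  0.  0.2 0.3 0.2 0.5 0.1 0.4 0.2 0.1
 0.2 0.3 0.1 0.5 0.  0.4 0.3 0.  0.3 0.2 0.4 0.2 0.4 0.3 0.2 0. ]
[292 302 285 312 221 320 215 272 287 262]
```

```bash
cat >> h.py <<'E'
PK=np.array([.468,.1715]); PY=np.radians(6.5)
def pk(x,y,z): # pocket-> world
    c,s=np.cos(PY),np.sin(PY); return np.array([PK[0]+c*x-s*y,PK[1]+s*x+c*y,.01+z])
def loc(P):
    c,s=np.cos(PY),np.sin(PY); d=np.array(P)[:2]-PK; return np.array([c*d[0]+s*d[1],-s*d[0]+c*d[1],P[2]-.01])
def st(show=True):
    s=arm.get_state(); R=Rn.from_euler('xyz',s["ee_rot"]).as_matrix()
    phi=np.degrees(np.arctan2(R[1,2],R[0,2]))
    if show: print('t',round(s['t'],2),'tcp',s['eef_pos'].round(4),'loc',(loc(s['eef_pos'])*1000).round(1),'phi',round(phi,2),'F',s['force'].round(1),'w',round(s['width'],4),'tilt',R[:,0].round(4),'q',s['q'].round(2))
    return s,R,phi
def rel(P,phi):
    s,R,p=st(); d=R.T@(np.array(P)-s['eef_pos']); tw=(p-phi+90)%180-90
    print('-> dx %.1f dy %.1f dz %.1f mm twist %.2f (q6 alt +-180)'%(*(d*1000),tw)); return d,tw
E
python3 - <<'E'
from h import *
s,R,p=st(); print(R.round(3))
rel([.5577,.128,.20],6.5)
E
```

```text
t 0.1 tcp [0.2903 0.609  0.2367] loc [-127.1  454.8  226.7] phi -115.49 F [ 0.   0.2 -0.8] w 0.0874 tilt [-5.0e-04 -1.3e-03 -1.0e+00] q [ 1.41  0.36  0.01 -0.   -1.22 -0.29]
[[-0.     0.903 -0.43 ]
 [-0.001 -0.43  -0.903]
 [-1.     0.     0.001]]
t 0.1 tcp [0.2903 0.609  0.2367] loc [-127.1  454.8  226.7] phi -115.49 F [ 0.   0.2 -0.8] w 0.0874 tilt [-5.0e-04 -1.3e-03 -1.0e+00] q [ 1.41  0.36  0.01 -0.   -1.22 -0.29]
-> dx 37.3 dy 448.4 dz 319.0 mm twist 58.01 (q6 alt +-180)
```

Emit:
{"fn": "jog_arm", "kwargs": {
  "motion": [
    {"dx":0.037,"dy":0.448,"dz":0.319,"twist":58},
    {"dx":0.037,"dy":0.448,"dz":0.319,"twist":58},
    {"dx":0.037,"dy":0.448,"dz":0.319,"twist":58},
    {"dx":0.037,"dy":0.448,"dz":0.319,"twist":58},
    {"dx":0.037,"dy":0.448,"dz":0.319,"twist":58},
    {"dx":0.037,"dy":0.448,"dz":0.319,"twist":58},
    {"dx":0.037,"dy":0.448,"dz":0.319,"twist":58},
    {"dx":0.037,"dy":0.448,"dz":0.319,"twist":58},
    {"dx":0.037,"dy":0.448,"dz":0.319,"twist":58},
    {"dx":0.037,"dy":0.448,"dz":0.319,"twist":58},
    {"dx":0.037,"dy":0.448,"dz":0.319,"twist":58},
    {"dx":0.037,"dy":0.448,"dz":0.319,"twist":58},
    {"dx":0.037,"dy":0.448,"dz":0.319,"twist":58},
    {"dx":0.037,"dy":0.448,"dz":0.319,"twist":58},
    {"dx":0.037,"dy":0.448,"dz":0.319,"twist":58},
    {"dx":0.037,"dy":0.448,"dz":0.319,"twist":58},
    {"dx":0.037,"dy":0.448,"dz":0.319,"twist":58},
    {"dx":0.037,"dy":0.448,"dz":0.319,"twist":58}
  ],
  "gripper": 0.034,
  "newtons": 20
}}

```text
t: 1.6
eef_pos: [0.5572, 0.1295, 0.2006]
ee_rot: [-1.683, 1.571, 1.574]
force: [-1.1, 1.9, -0.1]
width: 0.0341
```

Run:
```python
from h import *
s=arm.grab_frame('scene'); t=arm.grab_frame('top')
cv2.imwrite("pics/sc1.png",s[:,:,::-1]); cv2.imwrite("pics/top1.png",t[:,:,::-1])
cv2.imwrite("pics/sc1c.png",crop(s[:,:,::-1],290,120,450,310,3))
rel([.5577,.128,.077],-173.5)
for ph in (-173.5,): pass
```

```text
t 1.7 tcp [0.5573 0.1297 0.2007] loc [ 83.9 -51.7 190.7] phi -173.39 F [ 0.3 -0.3  0.2] w 0.034 tilt [ 2.e-04  2.e-04 -1.e+00] q [ 0.57  0.22 -0.27 -0.   -1.08 -0.45]
-> dx 123.7 dy 1.7 dz -0.2 mm twist 0.11 (q6 alt +-180)
```

View pics/sc1c.png

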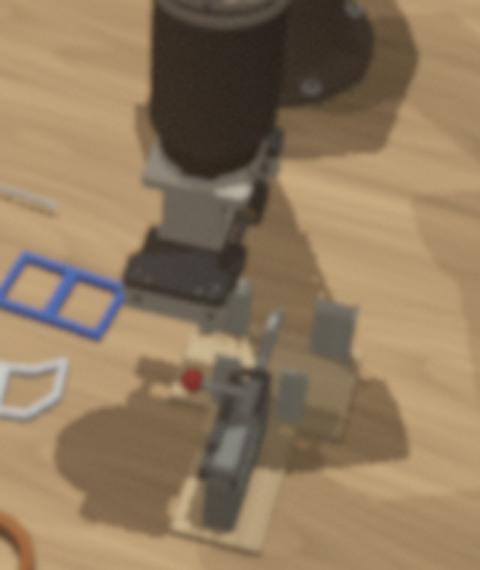

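View pics/top1.png

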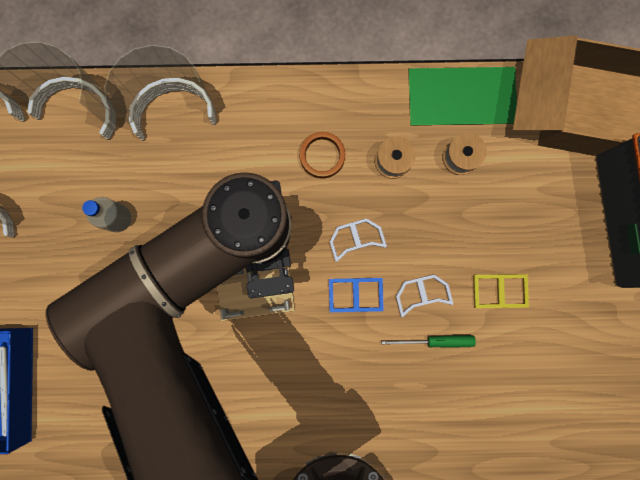

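The top view again shows only two frames, at (357,238) and (424,294). The scene view shows the gripper above the knob, which is at about crop (193,379). I'll descend over the knob.

Emit:
{"fn": "jog_arm", "kwargs": {
  "motion": [
    {"dx":0.04,"dy":0.0015},
    {"dx":0.08,"dy":0.0015},
    {"dx":0.1,"dy":0.0015},
    {"dx":0.112,"dy":0.0015},
    {"dx":0.124,"dy":0.0015},
    {"dx":0.124,"dy":0.0015}
  ]
}}

```text
invalid input
```

Emit:
{"fn": "jog_arm", "kwargs": {
  "motion": [
    {"dx":0},
    {"dx":0},
    {"dx":0},
    {"dx":0},
    {"dx":0},
    {"dx":0}
  ],
  "gripper": 0.0,
  "newtons": 20
}}

```text
invalid input
```

Run:
```python
from h import *
st()
```

```text
t 1.7 tcp [0.5573 0.1297 0.2007] loc [ 83.9 -51.7 190.7] phi -173.39 F [ 0.3 -0.3  0.2] w 0.034 tilt [ 2.e-04  2.e-04 -1.e+00] q [ 0.57  0.22 -0.27 -0.   -1.08 -0.45]
```

Every row needs all four values.

Emit:
{"fn": "jog_arm", "kwargs": {
  "motion": [
    {"dx":0.04,"dy":0.0015,"dz":0,"twist":0},
    {"dx":0.08,"dy":0.0015,"dz":0,"twist":0},
    {"dx":0.1,"dy":0.0015,"dz":0,"twist":0},
    {"dx":0.112,"dy":0.0015,"dz":0,"twist":0},
    {"dx":0.124,"dy":0.0015,"dz":0,"twist":0},
    {"dx":0.124,"dy":0.0015,"dz":0,"twist":0}
  ]
}}

```text
t: 2.2
eef_pos: [0.5561, 0.1272, 0.0741]
ee_rot: [0.335, 1.567, -2.692]
force: [-0.1, -0.1, 0.7]
width: 0.0341
```

Emit:
{"fn": "jog_arm", "kwargs": {
  "motion": [
    {"dx":0,"dy":0,"dz":0,"twist":0},
    {"dx":0,"dy":0,"dz":0,"twist":0},
    {"dx":0,"dy":0,"dz":0,"twist":0},
    {"dx":0,"dy":0,"dz":0,"twist":0},
    {"dx":0,"dy":0,"dz":0,"twist":0},
    {"dx":0,"dy":0,"dz":0,"twist":0}
  ],
  "gripper": 0.0,
  "newtons": 20
}}

```text
t: 2.7
eef_pos: [0.5584, 0.1277, 0.0774]
ee_rot: [-2.649, 1.569, 0.607]
force: [-0.3, 2.7, 3.8]
width: 0.0206
```

Run:
```python
from h import *
st()
```

```text
t 2.7 tcp [0.5584 0.1277 0.0774] loc [ 84.8 -53.8  67.4] phi -173.48 F [-0.3  2.7  3.8] w 0.0206 tilt [ 0.0017  0.0012 -1.    ] q [ 0.57  0.35 -0.42 -0.   -0.81 -0.45]
```

The knob is gripped at 20.6 mm. Next is the lift, following the arc to about 1.15 rad.

Emit:
{"fn": "jog_arm", "kwargs": {
  "motion": [
    {"dx":-0.006,"dy":-0.0003,"dz":0,"twist":0},
    {"dx":-0.0119,"dy":-0.0014,"dz":0,"twist":0},
    {"dx":-0.0176,"dy":-0.0031,"dz":0,"twist":0},
    {"dx":-0.0231,"dy":-0.0054,"dz":0,"twist":0},
    {"dx":-0.0283,"dy":-0.0084,"dz":0,"twist":0},
    {"dx":-0.0331,"dy":-0.0119,"dz":0,"twist":0},
    {"dx":-0.0375,"dy":-0.016,"dz":0,"twist":0},
    {"dx":-0.0414,"dy":-0.0205,"dz":0,"twist":0},
    {"dx":-0.0447,"dy":-0.0255,"dz":0,"twist":0},
    {"dx":-0.0475,"dy":-0.0308,"dz":0,"twist":0},
    {"dx":-0.0475,"dy":-0.0308,"dz":0,"twist":0},
    {"dx":-0.0475,"dy":-0.0308,"dz":0,"twist":0}
  ]
}}

```text
t: 3.7
eef_pos: [0.5546, 0.1581, 0.1247]
ee_rot: [3.12, 1.57, 0.093]
force: [0.2, -4.1, 4.6]
width: 0.0206
```

Run:
```python
from h import *
s=arm.grab_frame('scene')
cv2.imwrite("pics/sc2c.png",crop(s[:,:,::-1],290,120,450,310,3)); st()
```

```text
t 3.75 tcp [0.5546 0.1579 0.1245] loc [ 84.5 -23.3 114.5] phi -173.44 F [ 0.3 -4.2  5.5] w 0.0206 tilt [ 8.e-04 -0.e+00 -1.e+00] q [ 0.62  0.3  -0.36  0.   -0.91 -0.5 ]
```

View pics/sc2c.png

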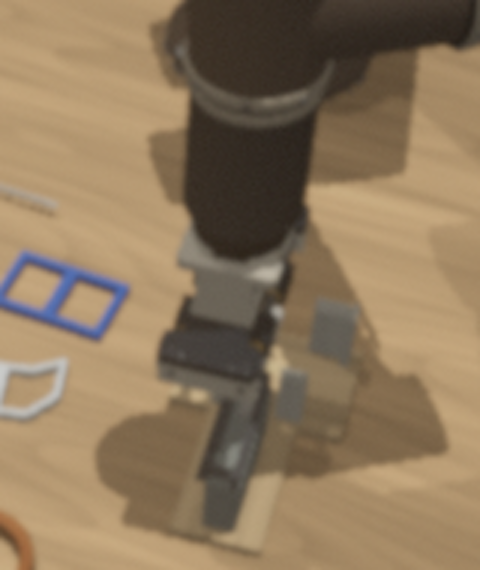

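The grip stayed at 20.6 mm, with the knob lifted. I'll slide the bolt back 70 mm.

Emit:
{"fn": "jog_arm", "kwargs": {
  "motion": [
    {"dx":0,"dy":0,"dz":-0.008,"twist":0},
    {"dx":0,"dy":0,"dz":-0.018,"twist":0},
    {"dx":0,"dy":0,"dz":-0.028,"twist":0},
    {"dx":0,"dy":0,"dz":-0.038,"twist":0},
    {"dx":0,"dy":0,"dz":-0.048,"twist":0},
    {"dx":0,"dy":0,"dz":-0.058,"twist":0},
    {"dx":0,"dy":0,"dz":-0.066,"twist":0},
    {"dx":0,"dy":0,"dz":-0.07,"twist":0},
    {"dx":0,"dy":0,"dz":-0.07,"twist":0},
    {"dx":0,"dy":0,"dz":-0.07,"twist":0}
  ]
}}

```text
t: 4.58
eef_pos: [0.6258, 0.1656, 0.1242]
ee_rot: [3.034, 1.569, 0.006]
force: [1.2, -3.7, 4.9]
width: 0.0205
```

Run:
```python
from h import *
st()
```

```text
t 4.58 tcp [0.6258 0.1656 0.1242] loc [156.1 -23.7 114.2] phi -173.5 F [ 1.2 -3.7  4.9] w 0.0205 tilt [ 0.0016  0.     -1.    ] q [ 0.56  0.4  -0.2   0.   -0.97 -0.45]
```

Emit:
{"fn": "jog_arm", "kwargs": {
  "motion": [
    {"dx":0.0028,"dy":0.0053,"dz":0,"twist":0},
    {"dx":0.0061,"dy":0.0103,"dz":0,"twist":0},
    {"dx":0.01,"dy":0.0148,"dz":0,"twist":0},
    {"dx":0.0144,"dy":0.0189,"dz":0,"twist":0},
    {"dx":0.0192,"dy":0.0224,"dz":0,"twist":0},
    {"dx":0.0244,"dy":0.0254,"dz":0,"twist":0},
    {"dx":0.0299,"dy":0.0277,"dz":0,"twist":0},
    {"dx":0.0356,"dy":0.0294,"dz":0,"twist":0},
    {"dx":0.0415,"dy":0.0305,"dz":0,"twist":0},
    {"dx":0.0475,"dy":0.0308,"dz":0,"twist":0},
    {"dx":0.0475,"dy":0.0308,"dz":0,"twist":0}
  ]
}}

```text
t: 5.5
eef_pos: [0.6281, 0.135, 0.0769]
ee_rot: [2.74, 1.569, -0.287]
force: [-0.6, 2.3, 4.6]
width: 0.0203
```

Run:
```python
from h import *
st()
```

```text
t 5.5 tcp [0.6281 0.135  0.0769] loc [154.9 -54.4  66.9] phi -173.44 F [-0.6  2.3  4.6] w 0.0203 tilt [ 1.4e-03 -4.0e-04 -1.0e+00] q [ 0.52  0.44 -0.26  0.   -0.87 -0.4 ]
```

Emit:
{"fn": "jog_arm", "kwargs": {
  "motion": [
    {"dx":0,"dy":0,"dz":0,"twist":0},
    {"dx":0,"dy":0,"dz":0,"twist":0},
    {"dx":0,"dy":0,"dz":0,"twist":0},
    {"dx":0,"dy":0,"dz":0,"twist":0},
    {"dx":-0.02,"dy":0,"dz":0,"twist":0},
    {"dx":-0.05,"dy":0,"dz":0,"twist":0},
    {"dx":-0.08,"dy":0,"dz":0,"twist":0},
    {"dx":-0.1,"dy":0,"dz":0,"twist":0},
    {"dx":-0.1,"dy":0,"dz":0,"twist":0}
  ],
  "gripper": 0.034
}}

```text
t: 6.25
eef_pos: [0.6295, 0.1355, 0.1817]
ee_rot: [-2.955, 1.564, 0.301]
force: [0.3, 1.6, 1.6]
width: 0.0343
```

Run:
```python
from h import *
rel([.4546,-.0473,.12],-91.1)
```

```text
t 6.25 tcp [0.6295 0.1355 0.1817] loc [156.4 -54.  171.7] phi -173.45 F [0.3 1.6 1.6] w 0.0343 tilt [ 0.0069  0.0021 -1.    ] q [ 0.52  0.34 -0.14  0.   -1.08 -0.4 ]
-> dx 60.2 dy 161.7 dz 195.1 mm twist -82.35 (q6 alt +-180)
```

Emit:
{"fn": "jog_arm", "kwargs": {
  "motion": [
    {"dx":0.01,"dy":0.162,"dz":0.195,"twist":-82.4},
    {"dx":0.01,"dy":0.162,"dz":0.195,"twist":-82.4},
    {"dx":0.01,"dy":0.162,"dz":0.195,"twist":-82.4},
    {"dx":0.01,"dy":0.162,"dz":0.195,"twist":-82.4},
    {"dx":0.01,"dy":0.162,"dz":0.195,"twist":-82.4},
    {"dx":0.03,"dy":0.162,"dz":0.195,"twist":-82.4},
    {"dx":0.06,"dy":0.162,"dz":0.195,"twist":-82.4},
    {"dx":0.06,"dy":0.162,"dz":0.195,"twist":-82.4},
    {"dx":0.06,"dy":0.162,"dz":0.195,"twist":-82.4},
    {"dx":0.06,"dy":0.162,"dz":0.195,"twist":-82.4},
    {"dx":0.06,"dy":0.162,"dz":0.195,"twist":-82.4},
    {"dx":0.06,"dy":0.162,"dz":0.195,"twist":-82.4},
    {"dx":0.06,"dy":0.162,"dz":0.195,"twist":-82.4},
    {"dx":0.06,"dy":0.162,"dz":0.195,"twist":-82.4},
    {"dx":0.06,"dy":0.162,"dz":0.195,"twist":-82.4}
  ]
}}

```text
t: 7.5
eef_pos: [0.4517, -0.0482, 0.1164]
ee_rot: [-1.27, 1.57, -2.862]
force: [0.1, -0.1, -0.1]
width: 0.0343
```

Run:
```python
from h import *
s=arm.grab_frame('scene'); t=arm.grab_frame('top')
cv2.imwrite("pics/top3.png",t[:,:,::-1]); cv2.imwrite("pics/sc3c.png",crop(s[:,:,::-1],180,120,450,320,2.9)); 
cv2.imwrite("pics/top3c.png",crop(t[:,:,::-1],205,190,305,330,4.2))
rel([.4546,-.0473,.0155],-91.1)
```

```text
t 7.6 tcp [ 0.4518 -0.0481  0.1165] loc [ -40.9 -216.4  106.5] phi -91.18 F [ 0.  -0.3 -0.4] w 0.034 tilt [-2.e-04 -1.e-04 -1.e+00] q [ 0.33  0.12 -0.62  0.   -0.83  1.22]
-> dx 101.0 dy 2.8 dz -0.9 mm twist -0.08 (q6 alt +-180)
```

View pics/top3.png

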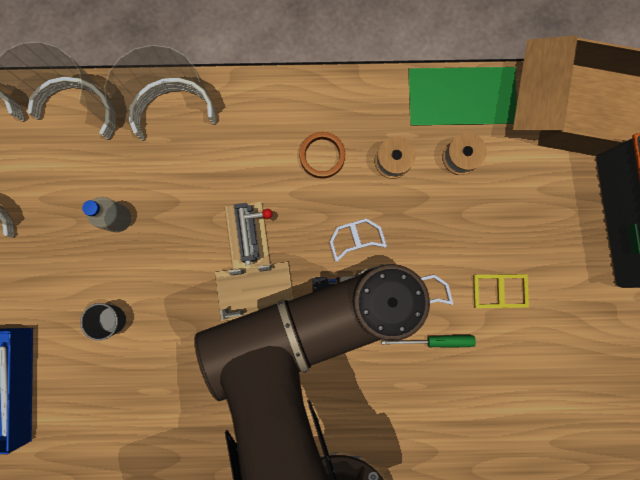

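View pics/top3c.png

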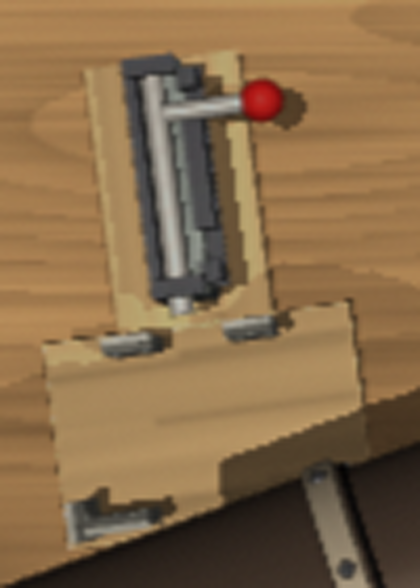

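View pics/sc3c.png

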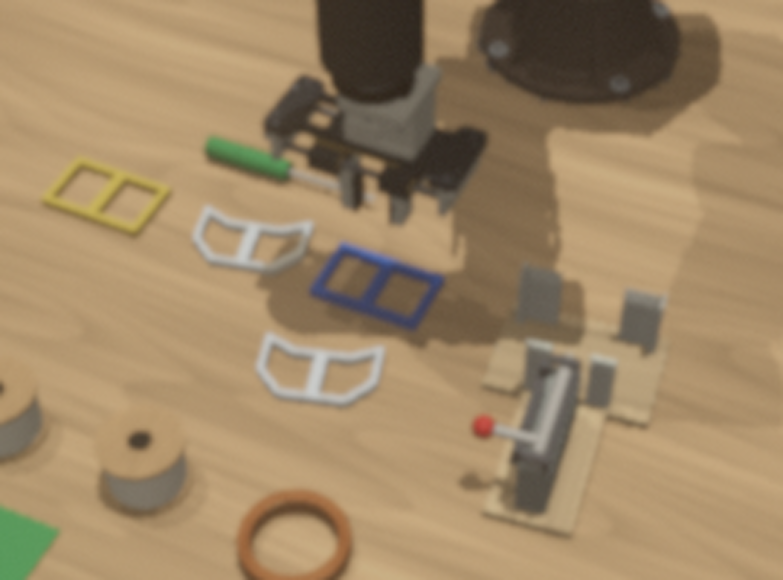

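The top crop shows the bolt drawn, with the knob at (262,100) and the rod tip clear of the pocket, and the handle level in the green notch. I'll descend on the blue base.

Emit:
{"fn": "jog_arm", "kwargs": {
  "motion": [
    {"dx":0.03,"dy":0.003,"dz":-0.001,"twist":0},
    {"dx":0.06,"dy":0.003,"dz":-0.001,"twist":0},
    {"dx":0.08,"dy":0.003,"dz":-0.001,"twist":0},
    {"dx":0.09,"dy":0.003,"dz":-0.001,"twist":0},
    {"dx":0.096,"dy":0.003,"dz":-0.001,"twist":0},
    {"dx":0.099,"dy":0.003,"dz":-0.001,"twist":0},
    {"dx":0.101,"dy":0.003,"dz":-0.001,"twist":0},
    {"dx":0.101,"dy":0.003,"dz":-0.001,"twist":0},
    {"dx":0.101,"dy":0.003,"dz":-0.001,"twist":0}
  ]
}}

```text
t: 8.35
eef_pos: [0.4555, -0.047, 0.0162]
ee_rot: [1.865, 1.57, 0.275]
force: [0.2, -0.2, -0.3]
width: 0.0342
```

Emit:
{"fn": "jog_arm", "kwargs": {
  "motion": [
    {"dx":0,"dy":0,"dz":0,"twist":0},
    {"dx":0,"dy":0,"dz":0,"twist":0},
    {"dx":0,"dy":0,"dz":0,"twist":0},
    {"dx":0,"dy":0,"dz":0,"twist":0},
    {"dx":0,"dy":0,"dz":0,"twist":0},
    {"dx":0,"dy":0,"dz":0,"twist":0}
  ],
  "gripper": 0.0,
  "newtons": 30
}}

```text
t: 8.85
eef_pos: [0.4551, -0.0471, 0.0158]
ee_rot: [1.427, 1.57, -0.162]
force: [-0.8, 0.3, 5.0]
width: 0.0118
```

Run:
```python
from h import *
rel(pk(0,0,.12),-83.5)
```

```text
t 8.85 tcp [ 0.4551 -0.0471  0.0158] loc [ -37.6 -215.8    5.8] phi -91.07 F [-0.8  0.3  5. ] w 0.0118 tilt [ 3.e-04 -0.e+00 -1.e+00] q [ 0.33  0.29 -0.73  0.   -0.56  1.22]
-> dx -114.2 dy 8.8 dz -218.8 mm twist -7.57 (q6 alt +-180)
```

Emit:
{"fn": "jog_arm", "kwargs": {
  "motion": [
    {"dx":-0.02,"dy":0,"dz":0,"twist":0},
    {"dx":-0.05,"dy":0,"dz":0,"twist":0},
    {"dx":-0.08,"dy":0,"dz":0,"twist":0},
    {"dx":-0.114,"dy":0,"dz":0,"twist":0},
    {"dx":-0.114,"dy":0.0088,"dz":-0.035,"twist":-2},
    {"dx":-0.114,"dy":0.0088,"dz":-0.07,"twist":-4},
    {"dx":-0.114,"dy":0.0088,"dz":-0.105,"twist":-6},
    {"dx":-0.114,"dy":0.0088,"dz":-0.14,"twist":-7.6},
    {"dx":-0.114,"dy":0.0088,"dz":-0.175,"twist":-7.6},
    {"dx":-0.114,"dy":0.0088,"dz":-0.2,"twist":-7.6},
    {"dx":-0.114,"dy":0.0088,"dz":-0.219,"twist":-7.6},
    {"dx":-0.114,"dy":0.0088,"dz":-0.219,"twist":-7.6},
    {"dx":-0.114,"dy":0.0088,"dz":-0.219,"twist":-7.6}
  ]
}}

```text
t: 9.93
eef_pos: [0.4674, 0.1725, 0.129]
ee_rot: [-1.256, 1.57, -2.711]
force: [-0.4, -0.7, -1.5]
width: 0.0114
```

Run:
```python
from h import *
s=arm.grab_frame('scene'); t=arm.grab_frame('top')
cv2.imwrite("pics/top4.png",t[:,:,::-1]); cv2.imwrite("pics/sc4c.png",crop(s[:,:,::-1],280,100,450,320,2.7)); 
rel(pk(0,0,.03),-83.5)
for b in blobs(mask(s,'blue'),30): print(b[:3])
```

```text
t 10.03 tcp [0.4674 0.1712 0.1291] loc [ -0.6  -0.2 119.1] phi -83.49 F [ 0.  -0.4 -2. ] w 0.0113 tilt [-1.1e-03 -6.0e-04 -1.0e+00] q [ 0.75  0.17 -0.52 -0.   -0.88  0.94]
-> dx 89.1 dy 0.7 dz -0.3 mm twist 0.01 (q6 alt +-180)
(1150, (np.int32(572), np.int32(202), np.int32(68), np.int32(84)), array([600.07304348, 249.46695652]))
(99, (np.int32(480), np.int32(291), np.int32(12), np.int32(11)), array([485.21212121, 296.19191919]))
```

View pics/sc4c.png

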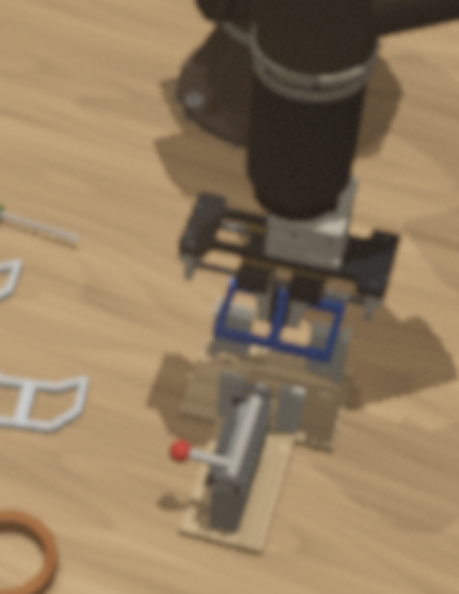

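View pics/top4.png

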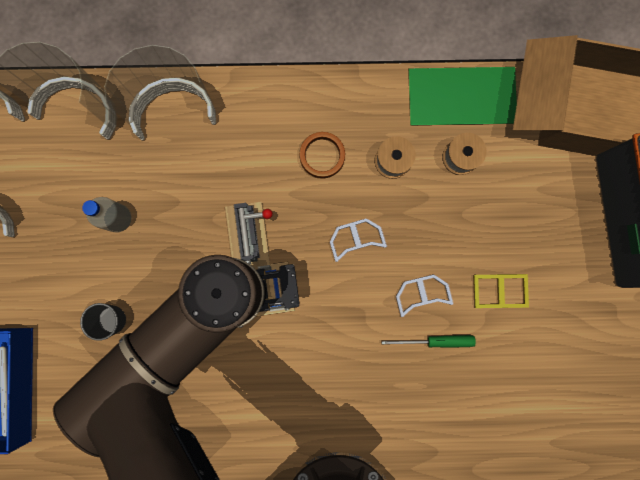

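The scene crop shows the base held level, with its near corners at crop (217,330) and (333,360). I'll check the in-hand offset by projecting the corners.

Run:
```python
from h import *
s=arm.grab_frame('scene')
cv2.imwrite("pics/sc4d.png",crop(s[:,:,::-1],350,190,420,245,11))
for c in ((36,58),(36,-58),(-36,-58),(-36,58)):
  for z in (.1238,.1138):
    P=pk(c[0]/1000-.0006,c[1]/1000-.0002,z-.01); print(c,z,((proj('scene',P)-[350,190]+.5)*11-.5).round(0))
```

```text
(36, 58) 0.1238 [[580. 457.]]
(36, 58) 0.1138 [[575. 485.]]
(36, -58) 0.1238 [[ 97. 343.]]
(36, -58) 0.1138 [[ 95. 372.]]
(-36, -58) 0.1238 [[175. 133.]]
(-36, -58) 0.1138 [[173. 162.]]
(-36, 58) 0.1238 [[644. 240.]]
(-36, 58) 0.1138 [[639. 268.]]
```

View pics/sc4d.png

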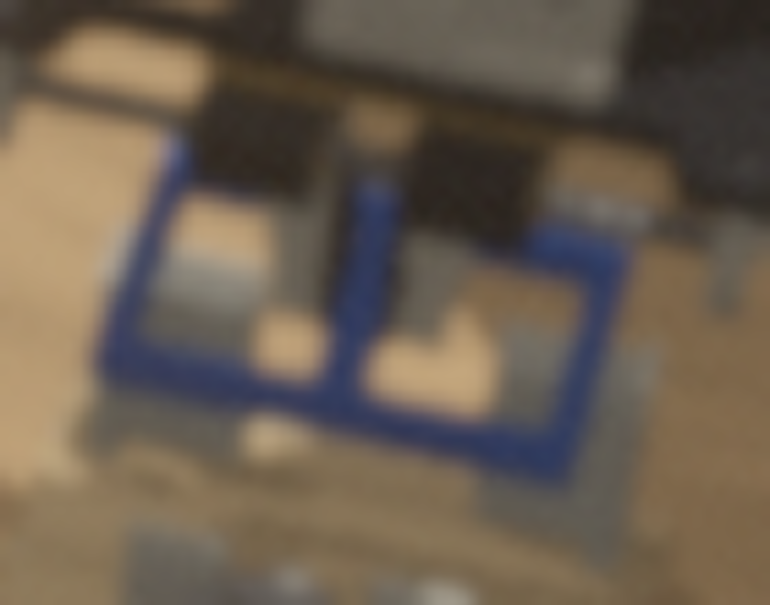

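The corners agree with the projection to within about 1-2 mm and the plate is level. I'll lower it in two stages.

Emit:
{"fn": "jog_arm", "kwargs": {
  "motion": [
    {"dx":0.02,"dy":0.0007,"dz":-0.0003,"twist":0},
    {"dx":0.03,"dy":0.0007,"dz":-0.0003,"twist":0},
    {"dx":0.038,"dy":0.0007,"dz":-0.0003,"twist":0},
    {"dx":0.044,"dy":0.0007,"dz":-0.0003,"twist":0},
    {"dx":0.05,"dy":0.0007,"dz":-0.0003,"twist":0},
    {"dx":0.056,"dy":0.0007,"dz":-0.0003,"twist":0},
    {"dx":0.06,"dy":0.0007,"dz":-0.0003,"twist":0}
  ]
}}

```text
t: 10.67
eef_pos: [0.4686, 0.172, 0.069]
ee_rot: [-0.925, 1.571, -2.382]
force: [-0.3, 0.0, -2.2]
width: 0.0114
```

Run:
```python
from h import *
rel(pk(0,0,.017),-83.5)
```

```text
t 10.67 tcp [0.4686 0.172  0.069 ] loc [ 0.6  0.4 59. ] phi -83.49 F [-0.3  0.  -2.2] w 0.0114 tilt [-1.e-04 -1.e-04 -1.e+00] q [ 0.75  0.25 -0.59  0.   -0.73  0.94]
-> dx 42.0 dy -0.6 dz 0.4 mm twist 0.01 (q6 alt +-180)
```

Emit:
{"fn": "jog_arm", "kwargs": {
  "motion": [
    {"dx":0.01,"dy":-0.0003,"dz":0.0002,"twist":0},
    {"dx":0.02,"dy":-0.0003,"dz":0.0002,"twist":0},
    {"dx":0.028,"dy":-0.0003,"dz":0.0002,"twist":0},
    {"dx":0.034,"dy":-0.0003,"dz":0.0002,"twist":0},
    {"dx":0.038,"dy":-0.0003,"dz":0.0002,"twist":0},
    {"dx":0.04,"dy":-0.0003,"dz":0.0002,"twist":0},
    {"dx":0.042,"dy":-0.0003,"dz":0.0002,"twist":0},
    {"dx":0.042,"dy":-0.0003,"dz":0.0002,"twist":0}
  ]
}}

```text
t: 11.33
eef_pos: [0.4683, 0.1719, 0.0275]
ee_rot: [-0.678, 1.571, -2.135]
force: [-0.3, 0.9, -1.1]
width: 0.0112
```

Run:
```python
from h import *
rel(pk(0,0,.017),-83.5)
s=arm.grab_frame('scene')
cv2.imwrite("pics/sc5.png",crop(s[:,:,::-1],330,180,430,270,7.5))
```

```text
t 11.33 tcp [0.4683 0.1719 0.0275] loc [ 0.4  0.3 17.5] phi -83.48 F [-0.3  0.9 -1.1] w 0.0112 tilt [-0.e+00 -1.e-04 -1.e+00] q [ 0.75  0.32 -0.63  0.   -0.63  0.94]
-> dx 0.5 dy -0.4 dz 0.3 mm twist 0.02 (q6 alt +-180)
```

View pics/sc5.png

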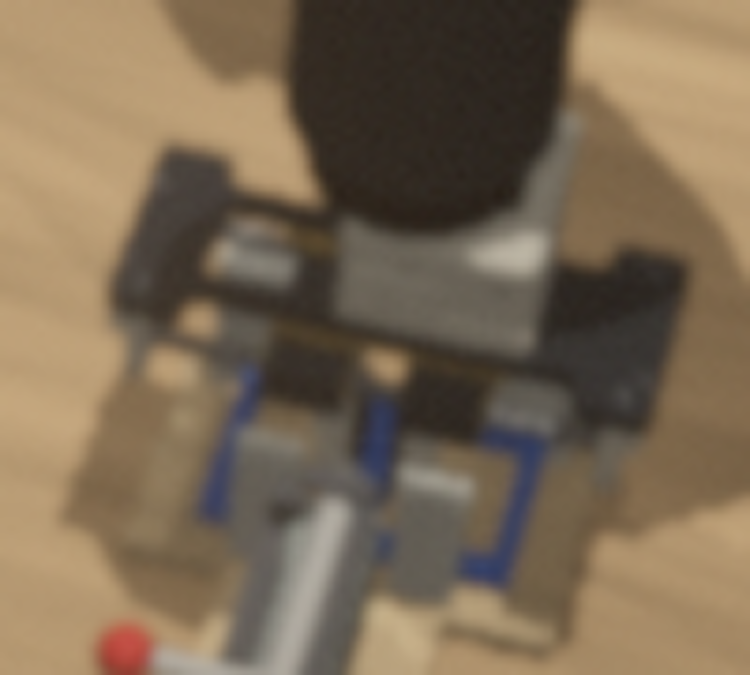

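The base is between the posts at about 1.5 mm above the floor, with no contact force. I'll release it and rise.

Emit:
{"fn": "jog_arm", "kwargs": {
  "motion": [
    {"dx":0,"dy":0,"dz":0,"twist":0},
    {"dx":0,"dy":0,"dz":0,"twist":0},
    {"dx":0,"dy":0,"dz":0,"twist":0},
    {"dx":0,"dy":0,"dz":0,"twist":0},
    {"dx":-0.02,"dy":0,"dz":0,"twist":0},
    {"dx":-0.05,"dy":0,"dz":0,"twist":0},
    {"dx":-0.09,"dy":0,"dz":0,"twist":0},
    {"dx":-0.13,"dy":0,"dz":0,"twist":0},
    {"dx":-0.13,"dy":0,"dz":0,"twist":0}
  ],
  "gripper": 0.03
}}

```text
t: 12.13
eef_pos: [0.472, 0.1741, 0.1655]
ee_rot: [2.003, 1.559, 0.548]
force: [1.0, 0.1, 0.7]
width: 0.0299
```

Run:
```python
from h import *
s=arm.grab_frame('scene'); t=arm.grab_frame('top')
cv2.imwrite("pics/sc6.png",crop(s[:,:,::-1],230,140,430,290,3.9))
for b in blobs(mask(t,'white'),300):
    p,a,sz,W=plate(b); print(p,a,sz)
    th=np.radians(a); g=p+.007*np.array([np.cos(th),np.sin(th)]); print('grasp',g); rel([*g,.12],a-90-0)
```

```text
[ 0.57754388 -0.0512626 ] 15.120400428771973 (71.48026275634766, 116.13079071044922)
grasp [ 0.58430154 -0.04943667]
t 12.23 tcp [0.4692 0.1726 0.1598] loc [  1.3   1.  149.8] phi -83.48 F [ 0.7 -0.2 -0.7] w 0.0302 tilt [ 0.0037  0.0034 -1.    ] q [ 0.75  0.14 -0.48  0.   -0.95  0.94]
-> dx 39.4 dy 89.0 dz 233.8 mm twist -8.60 (q6 alt +-180)
[ 0.45354651 -0.19244571] 12.44852352142334 (70.98004913330078, 116.24716186523438)
grasp [ 0.46038194 -0.19093677]
t 12.23 tcp [0.4692 0.1726 0.1598] loc [  1.3   1.  149.8] phi -83.48 F [ 0.7 -0.2 -0.7] w 0.0302 tilt [ 0.0037  0.0034 -1.    ] q [ 0.75  0.14 -0.48  0.   -0.95  0.94]
-> dx 38.5 dy -50.2 dz 360.3 mm twist -5.93 (q6 alt +-180)
```

View pics/sc6.png

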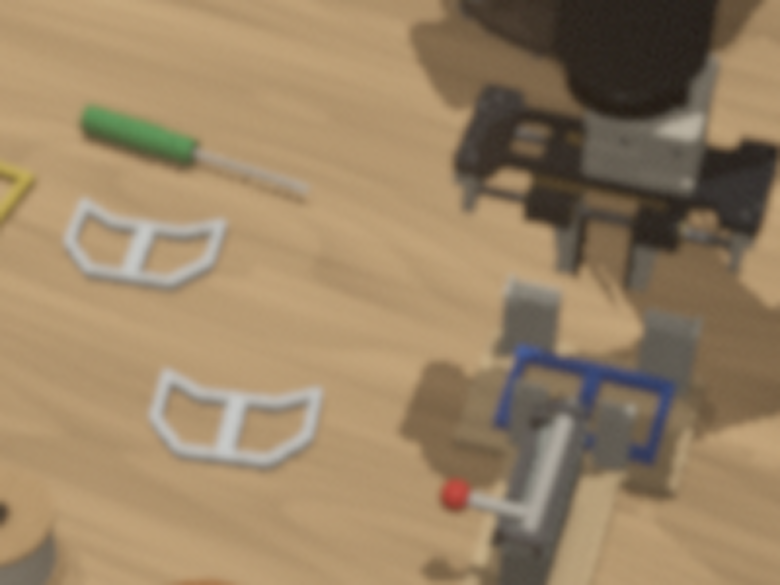

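The scene crop shows the base flat in the pocket. For the frames I'll measure the rib directly, by eroding away the thin bands.

```bash
cat >> h.py <<'E'
def rib(b,z=.010):
    m=cv2.erode(cv2.resize(b[3]*255,None,fx=4,fy=4,interpolation=cv2.INTER_LINEAR),np.ones((3,3),np.uint8))
    m=(m>127).astype(np.uint8); m=cv2.morphologyEx(m,cv2.MORPH_OPEN,cv2.getStructuringElement(cv2.MORPH_ELLIPSE,(15,15)))
    bb=max(blobs(m,50),key=lambda q:q[0]); ys,xs=np.nonzero(bb[3]); uv=(np.c_[xs,ys]+.5)/4-.5
    W=onz('top',uv,z)[:,:2]*1000
    r=cv2.minAreaRect(W.astype(np.float32)); c=W.mean(0); u=np.linalg.svd(W-c)[2][0]; u=u*np.sign(u[0])
    ext=((W-c)@u); return c/1000,np.degrees(np.arctan2(u[1],u[0])),(ext.min(),ext.max()),r[1]
E
python3 - <<'E'
from h import *
t=cv2.imread('pics/top4.png')[:,:,::-1].copy()
for f in ('pics/top0.png','pics/top4.png'):
  t=cv2.imread(f)[:,:,::-1].copy()
  for b in blobs(mask(t,'white'),300)[-2:]:
    print(rib(b), plate(b)[:3])
    p,a,_,W=plate(b)
    for aa in (12,13,14,15,16): 
        R=np.array([[np.cos(np.radians(aa)),-np.sin(np.radians(aa))],[np.sin(np.radians(aa)),np.cos(np.radians(aa))]]); L=W@R; c=(L.min(0)+L.max(0))/2; print(aa,(np.ptp(L,axis=0)*1000).round(1),(R@c).round(4))
E
```

```text
(array([ 0.5835616 , -0.04953818]), np.float64(15.549643467044131), (np.float64(-27.529259568941008), np.float64(27.92835143668493)), (55.43263244628906, 10.412877082824707)) (array([ 0.57751263, -0.05114697]), 15.120400428771973, (71.48026275634766, 116.37034606933594))
12 [ 75.5 117.9] [ 0.5768 -0.0519]
13 [ 74.1 117.4] [ 0.577  -0.0516]
14 [ 72.9 116.8] [ 0.5772 -0.0514]
15 [ 71.6 116.4] [ 0.5775 -0.0512]
16 [ 72.5 116.2] [ 0.5771 -0.0511]
(array([ 0.45876769, -0.19124549]), np.float64(11.948997151851104), (np.float64(-26.30503297128576), np.float64(27.745812338931533)), (54.06159973144531, 11.063888549804688)) (array([ 0.45320523, -0.19235153]), 12.980266571044922, (71.41297912597656, 116.59529113769531))
12 [ 72.7 116.2] [ 0.4529 -0.1926]
13 [ 71.4 116.6] [ 0.4532 -0.1923]
14 [ 72.9 117.2] [ 0.4529 -0.1921]
15 [ 74.3 117.8] [ 0.4525 -0.1919]
16 [ 75.7 118.3] [ 0.4522 -0.1917]
(array([ 0.5835616 , -0.04953818]), np.float64(15.549643467044131), (np.float64(-27.529259568941008), np.float64(27.92835143668493)), (55.43263244628906, 10.412877082824707)) (array([ 0.57754388, -0.0512626 ]), 15.120400428771973, (71.48026275634766, 116.13079071044922))
12 [ 75.5 117.4] [ 0.5769 -0.0521]
13 [ 74.1 116.9] [ 0.577  -0.0519]
14 [ 72.9 116.4] [ 0.5773 -0.0515]
15 [ 71.6 116.2] [ 0.5775 -0.0513]
16 [ 72.5 116.2] [ 0.5771 -0.0511]
(array([ 0.45876769, -0.19124549]), np.float64(11.948997151851104), (np.float64(-26.30503297128576), np.float64(27.745812338931533)), (54.06159973144531, 11.063888549804688)) (array([ 0.45320523, -0.19235153]), 12.980266571044922, (71.41297912597656, 116.59529113769531))
12 [ 72.7 116.2] [ 0.4529 -0.1926]
13 [ 71.4 116.6] [ 0.4532 -0.1923]
14 [ 72.9 117.2] [ 0.4529 -0.1921]
15 [ 74.3 117.8] [ 0.4525 -0.1919]
16 [ 75.7 118.3] [ 0.4522 -0.1917]
```

Emit:
{"fn": "jog_arm", "kwargs": {
  "motion": [
    {"dx":0.0,"dy":0.089,"dz":0.2338,"twist":-8.7},
    {"dx":0.0,"dy":0.089,"dz":0.2338,"twist":-8.7},
    {"dx":0.0,"dy":0.089,"dz":0.2338,"twist":-8.7},
    {"dx":0.0,"dy":0.089,"dz":0.2338,"twist":-8.7},
    {"dx":0.0394,"dy":0.089,"dz":0.2338,"twist":-8.7},
    {"dx":0.0394,"dy":0.089,"dz":0.2338,"twist":-8.7},
    {"dx":0.0394,"dy":0.089,"dz":0.2338,"twist":-8.7},
    {"dx":0.0394,"dy":0.089,"dz":0.2338,"twist":-8.7},
    {"dx":0.0394,"dy":0.089,"dz":0.2338,"twist":-8.7}
  ],
  "gripper": 0.024
}}

```text
t: 12.98
eef_pos: [0.5822, -0.0513, 0.1163]
ee_rot: [-1.655, 1.567, -2.963]
force: [-0.0, 0.3, 0.7]
width: 0.0242
```

Run:
```python
from h import *
s=arm.grab_frame('scene')
cv2.imwrite("pics/sc7.png",crop(s[:,:,::-1],230,140,430,290,3.9))
rel([.5843,-.0494,.0145],-74.8)
```

```text
t 13.03 tcp [ 0.5825 -0.0505  0.1172] loc [  88.7 -233.5  107.2] phi -74.83 F [ 0.1 -0.4 -0.1] w 0.0243 tilt [-2.e-03 -4.e-04 -1.e+00] q [ 0.25  0.32 -0.35 -0.   -0.91  1.59]
-> dx 102.7 dy 2.2 dz -0.5 mm twist -0.03 (q6 alt +-180)
```

View pics/sc7.png

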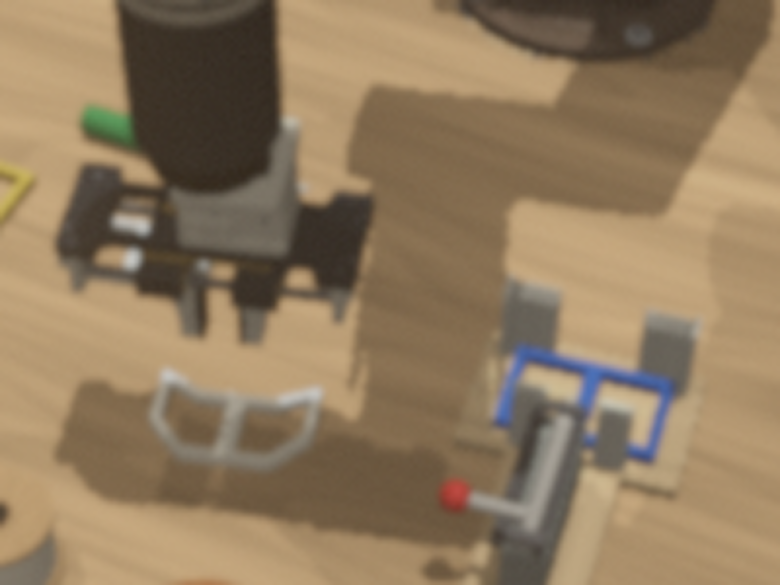

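Emit:
{"fn": "jog_arm", "kwargs": {
  "motion": [
    {"dx":0.03,"dy":0.0022,"dz":-0.0005,"twist":0},
    {"dx":0.06,"dy":0.0022,"dz":-0.0005,"twist":0},
    {"dx":0.08,"dy":0.0022,"dz":-0.0005,"twist":0},
    {"dx":0.09,"dy":0.0022,"dz":-0.0005,"twist":0},
    {"dx":0.097,"dy":0.0022,"dz":-0.0005,"twist":0},
    {"dx":0.1,"dy":0.0022,"dz":-0.0005,"twist":0},
    {"dx":0.1022,"dy":0.0022,"dz":-0.0005,"twist":0},
    {"dx":0.1022,"dy":0.0022,"dz":-0.0005,"twist":0},
    {"dx":0.1022,"dy":0.0022,"dz":-0.0005,"twist":0}
  ]
}}

```text
t: 13.78
eef_pos: [0.5859, -0.0491, 0.017]
ee_rot: [1.477, 1.569, 0.172]
force: [-0.9, 0.4, -0.8]
width: 0.024
```

Emit:
{"fn": "jog_arm", "kwargs": {
  "motion": [
    {"dx":0,"dy":0,"dz":0,"twist":0},
    {"dx":0,"dy":0,"dz":0,"twist":0},
    {"dx":0,"dy":0,"dz":0,"twist":0},
    {"dx":0,"dy":0,"dz":0,"twist":0},
    {"dx":0,"dy":0,"dz":0,"twist":0}
  ],
  "gripper": 0.0,
  "newtons": 30
}}

```text
t: 14.2
eef_pos: [0.5856, -0.0493, 0.0166]
ee_rot: [1.317, 1.57, 0.011]
force: [-0.6, -0.1, 5.1]
width: 0.0115
```

Run:
```python
from h import *
s,R,p=st(); th=np.radians(15.2); d=s['eef_pos'][:2]-[.5775,-.0512]; print('tcp in frame',d@[np.cos(th),np.sin(th)],d@[-np.sin(th),np.cos(th)])
```

```text
t 14.2 tcp [ 0.5856 -0.0493  0.0166] loc [  91.9 -232.7    6.6] phi -74.77 F [-0.6 -0.1  5.1] w 0.0115 tilt [ 9.e-04  0.e+00 -1.e+00] q [ 0.25  0.45 -0.43  0.   -0.69  1.59]
tcp in frame 0.008337527401234945 -0.0003287246473541413
```

Run:
```python
from h import *
rel(pk(.0083,0,.12),-83.5)
```

```text
t 14.2 tcp [ 0.5856 -0.0493  0.0166] loc [  91.9 -232.7    6.6] phi -74.77 F [-0.6 -0.1  5.1] w 0.0115 tilt [ 9.e-04  0.e+00 -1.e+00] q [ 0.25  0.45 -0.43  0.   -0.69  1.59]
-> dx -113.5 dy -47.2 dz -242.7 mm twist 8.73 (q6 alt +-180)
```

Emit:
{"fn": "jog_arm", "kwargs": {
  "motion": [
    {"dx":-0.02,"dy":0,"dz":0,"twist":0},
    {"dx":-0.05,"dy":0,"dz":0,"twist":0},
    {"dx":-0.08,"dy":0,"dz":0,"twist":0},
    {"dx":-0.1135,"dy":0,"dz":0,"twist":0},
    {"dx":-0.1135,"dy":-0.007,"dz":-0.035,"twist":2},
    {"dx":-0.1135,"dy":-0.014,"dz":-0.07,"twist":4},
    {"dx":-0.1135,"dy":-0.021,"dz":-0.105,"twist":6},
    {"dx":-0.1135,"dy":-0.028,"dz":-0.14,"twist":8.7},
    {"dx":-0.1135,"dy":-0.035,"dz":-0.175,"twist":8.7},
    {"dx":-0.1135,"dy":-0.042,"dz":-0.21,"twist":8.7},
    {"dx":-0.1135,"dy":-0.0472,"dz":-0.235,"twist":8.7},
    {"dx":-0.1135,"dy":-0.0472,"dz":-0.2427,"twist":8.7},
    {"dx":-0.1135,"dy":-0.0472,"dz":-0.2427,"twist":8.7}
  ]
}}

```text
t: 15.28
eef_pos: [0.4753, 0.1742, 0.1295]
ee_rot: [2.638, 1.57, 1.184]
force: [0.5, 0.0, -0.2]
width: 0.0112
```

Run:
```python
from h import *
s=arm.grab_frame('scene')
cv2.imwrite("pics/sc8d.png",crop(s[:,:,::-1],350,190,420,245,11))
S,R,p=rel(pk(.0083,0,.03),-83.5) and st(False)
l=loc(S['eef_pos']); zt=S['eef_pos'][2]-.0066
for c in ((-36,58),(-36,-58),(30,6),(30,-6)):
    P=pk(c[0]/1000+l[0]-.0083,c[1]/1000+l[1],zt-.01); print(c,((proj('scene',P)-[350,190]+.5)*11-.5).round(0))
```

```text
t 15.33 tcp [0.4756 0.1732 0.1294] loc [  7.8   0.8 119.4] phi -83.37 F [-0.6 -0.5 -0.2] w 0.0111 tilt [-2.e-04 -0.e+00 -1.e+00] q [ 0.74  0.18 -0.5  -0.   -0.88  0.95]
-> dx 89.4 dy 0.5 dz 0.8 mm twist 0.13 (q6 alt +-180)
(-36, 58) [[647. 244.]]
(-36, -58) [[179. 137.]]
(30, 6) [[371. 391.]]
(30, -6) [[321. 380.]]
```

View pics/sc8d.png

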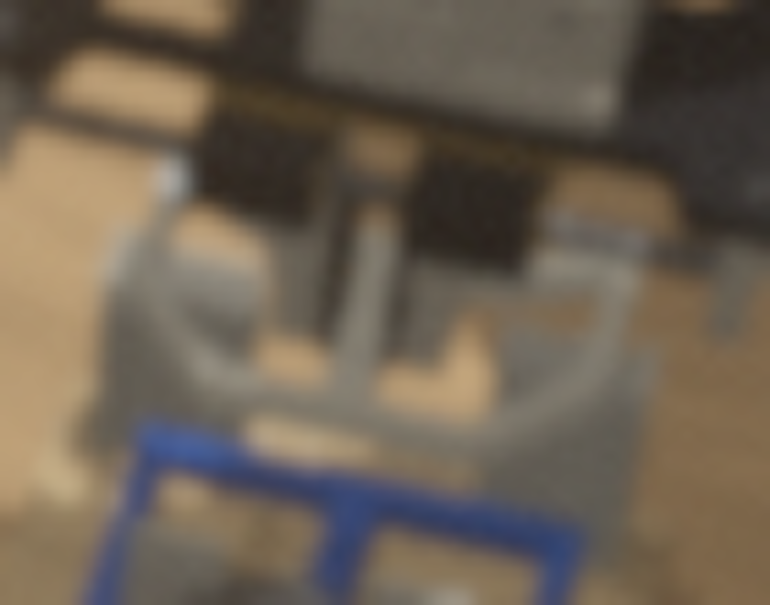

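The frame is held level, with the rib end near crop (350,385) as predicted. I'll lower it in two stages.

Emit:
{"fn": "jog_arm", "kwargs": {
  "motion": [
    {"dx":0.02,"dy":0.0005,"dz":0.0008,"twist":0},
    {"dx":0.03,"dy":0.0005,"dz":0.0008,"twist":0},
    {"dx":0.038,"dy":0.0005,"dz":0.0008,"twist":0},
    {"dx":0.044,"dy":0.0005,"dz":0.0008,"twist":0},
    {"dx":0.05,"dy":0.0005,"dz":0.0008,"twist":0},
    {"dx":0.056,"dy":0.0005,"dz":0.0008,"twist":0},
    {"dx":0.06,"dy":0.0005,"dz":0.0008,"twist":0}
  ]
}}

```text
t: 15.92
eef_pos: [0.4766, 0.1715, 0.0689]
ee_rot: [-0.913, 1.57, -2.37]
force: [-0.3, 0.2, -0.2]
width: 0.0108
```

Run:
```python
from h import *
rel(pk(.0083,0,.028),-83.5)
```

```text
t 15.92 tcp [0.4766 0.1715 0.0689] loc [ 8.6 -1.  58.9] phi -83.51 F [-0.3  0.2 -0.2] w 0.0108 tilt [-3.e-04 -3.e-04 -1.e+00] q [ 0.73  0.27 -0.57  0.   -0.74  0.95]
-> dx 30.9 dy -0.3 dz -1.0 mm twist -0.01 (q6 alt +-180)
```

Emit:
{"fn": "jog_arm", "kwargs": {
  "motion": [
    {"dx":0.01,"dy":-0.0003,"dz":-0.0005,"twist":0},
    {"dx":0.018,"dy":-0.0003,"dz":-0.0008,"twist":0},
    {"dx":0.024,"dy":-0.0003,"dz":-0.0008,"twist":0},
    {"dx":0.028,"dy":-0.0003,"dz":-0.0008,"twist":0},
    {"dx":0.031,"dy":-0.0003,"dz":-0.0008,"twist":0},
    {"dx":0.031,"dy":-0.0003,"dz":-0.0008,"twist":0},
    {"dx":0.031,"dy":-0.0003,"dz":-0.0008,"twist":0}
  ]
}}

```text
t: 16.5
eef_pos: [0.4762, 0.1726, 0.0384]
ee_rot: [-0.695, 1.571, -2.152]
force: [-0.1, -0.1, -1.0]
width: 0.0109
```

Run:
```python
from h import *
rel(pk(.0083,0,.028),-83.5)
s=arm.grab_frame('scene')
cv2.imwrite("pics/sc9.png",crop(s[:,:,::-1],330,180,430,270,7.5))
```

```text
t 16.5 tcp [0.4762 0.1726 0.0384] loc [ 8.3  0.1 28.4] phi -83.48 F [-0.1 -0.1 -1. ] w 0.0109 tilt [-1.e-04 -2.e-04 -1.e+00] q [ 0.74  0.31 -0.6   0.   -0.66  0.95]
-> dx 0.4 dy -0.0 dz 0.1 mm twist 0.02 (q6 alt +-180)
```

View pics/sc9.png

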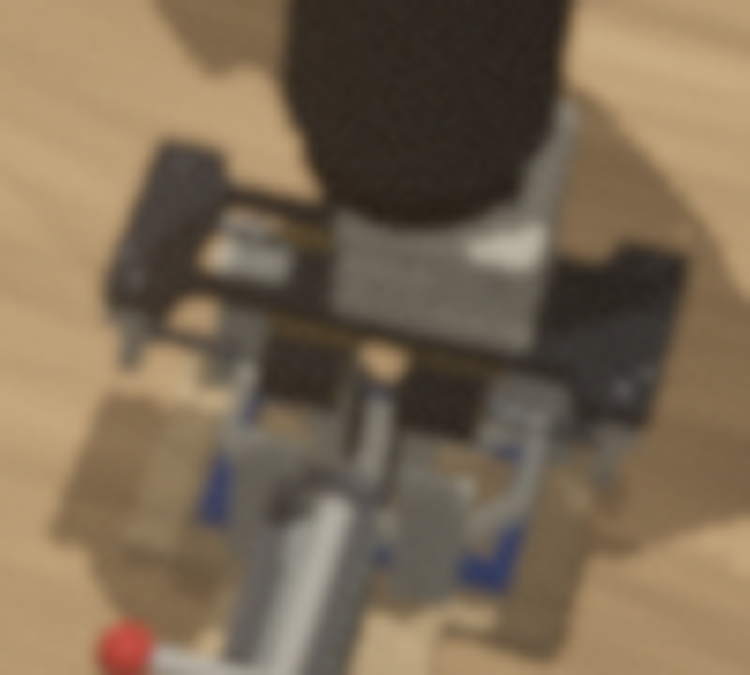

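The frame sits just above the base, between the posts. I'll release it, rise, and look for the next frame.

Emit:
{"fn": "jog_arm", "kwargs": {
  "motion": [
    {"dx":0.001,"dy":0,"dz":0,"twist":0},
    {"dx":0.001,"dy":0,"dz":0,"twist":0},
    {"dx":0.001,"dy":0,"dz":0,"twist":0},
    {"dx":0.001,"dy":0,"dz":0,"twist":0},
    {"dx":-0.02,"dy":0,"dz":0,"twist":0},
    {"dx":-0.05,"dy":0,"dz":0,"twist":0},
    {"dx":-0.09,"dy":0,"dz":0,"twist":0},
    {"dx":-0.12,"dy":0,"dz":0,"twist":0},
    {"dx":-0.12,"dy":0,"dz":0,"twist":0}
  ],
  "gripper": 0.024
}}

```text
t: 17.3
eef_pos: [0.4793, 0.1744, 0.1651]
ee_rot: [2.014, 1.56, 0.559]
force: [0.9, 0.1, 0.4]
width: 0.024
```

Run:
```python
from h import *
s=arm.grab_frame('scene'); t=arm.grab_frame('top')
cv2.imwrite("pics/sc10.png",crop(s[:,:,::-1],230,140,430,290,3.9))
for b in blobs(mask(t,'white'),300):
    p,a,sz,W=plate(b); print(p,a,sz,rib(b))
    th=np.radians(a); g=p+.007*np.array([np.cos(th),np.sin(th)]); print('grasp',g); rel([*g,.12],a-90)
for b in blobs(mask(t,'yellow'),300): print(plate(b)[:3])
```

```text
[ 0.45354651 -0.19244571] 12.44852352142334 (70.98004913330078, 116.24716186523438) (array([ 0.45876769, -0.19124549]), np.float64(11.948997151851104), (np.float64(-26.30503297128576), np.float64(27.745812338931533)), (54.06159973144531, 11.063888549804688))
grasp [ 0.46038194 -0.19093677]
t 17.4 tcp [0.4768 0.1731 0.1601] loc [  8.9   0.6 150.1] phi -83.49 F [ 0.2 -0.4 -0.7] w 0.0242 tilt [ 0.0028  0.0026 -1.    ] q [ 0.74  0.15 -0.46 -0.   -0.95  0.95]
-> dx 39.1 dy -57.7 dz 359.9 mm twist -5.93 (q6 alt +-180)
(array([ 0.45686877, -0.36300278]), -1.1378631591796875, (72.98172760009766, 118.6994400024414))
```

View pics/sc10.png

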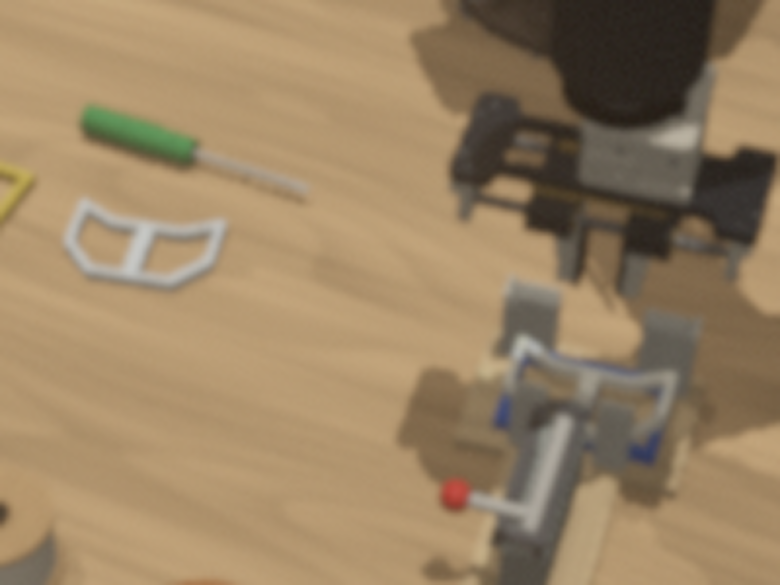

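The first frame lies flat on the base in the pocket. Next is the second frame at (0.460,-0.191).

Emit:
{"fn": "jog_arm", "kwargs": {
  "motion": [
    {"dx":0.0,"dy":-0.0575,"dz":0.3598,"twist":-6.1},
    {"dx":0.0,"dy":-0.0575,"dz":0.3598,"twist":-6.1},
    {"dx":0.0,"dy":-0.0575,"dz":0.3598,"twist":-6.1},
    {"dx":0.0,"dy":-0.0575,"dz":0.3598,"twist":-6.1},
    {"dx":0.0,"dy":-0.0575,"dz":0.3598,"twist":-6.1},
    {"dx":0.0391,"dy":-0.0575,"dz":0.3598,"twist":-6.1},
    {"dx":0.0391,"dy":-0.0575,"dz":0.3598,"twist":-6.1},
    {"dx":0.0391,"dy":-0.0575,"dz":0.3598,"twist":-6.1},
    {"dx":0.0391,"dy":-0.0575,"dz":0.3598,"twist":-6.1},
    {"dx":0.0391,"dy":-0.0575,"dz":0.3598,"twist":-6.1},
    {"dx":0.0391,"dy":-0.0575,"dz":0.3598,"twist":-6.1},
    {"dx":0.0391,"dy":-0.0575,"dz":0.3598,"twist":-6.1},
    {"dx":0.0391,"dy":-0.0575,"dz":0.3598,"twist":-6.1}
  ]
}}

```text
t: 18.48
eef_pos: [0.4598, -0.1907, 0.1191]
ee_rot: [-1.929, 1.57, 3.004]
force: [0.7, 0.3, 0.8]
width: 0.0242
```

Run:
```python
from h import *
s=arm.grab_frame('scene')
cv2.imwrite("pics/sc11.png",crop(s[:,:,::-1],180,100,430,290,3.1))
rel([.4601,-.1909,.0135],-77.4)
```

```text
t 18.53 tcp [ 0.4601 -0.1905  0.1194] loc [ -48.8 -358.8  109.4] phi -77.3 F [ 0.1  0.1 -1. ] w 0.0242 tilt [ 1.e-04  1.e-04 -1.e+00] q [ 0.    0.18 -0.53 -0.   -0.86  1.79]
-> dx 105.9 dy -0.1 dz 0.4 mm twist 0.10 (q6 alt +-180)
```

View pics/sc11.png

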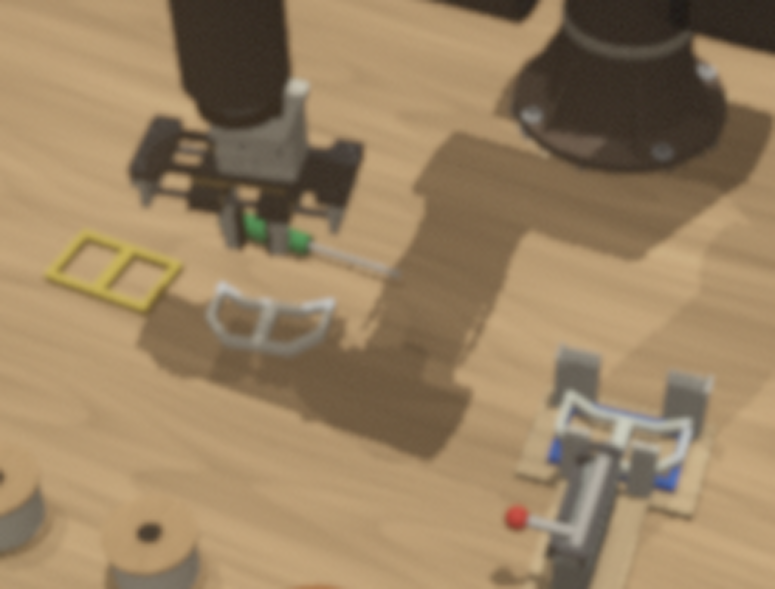

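Emit:
{"fn": "jog_arm", "kwargs": {
  "motion": [
    {"dx":0.03,"dy":0,"dz":0.0004,"twist":0},
    {"dx":0.06,"dy":0,"dz":0.0004,"twist":0},
    {"dx":0.08,"dy":0,"dz":0.0004,"twist":0},
    {"dx":0.092,"dy":0,"dz":0.0004,"twist":0},
    {"dx":0.1,"dy":0,"dz":0.0004,"twist":0},
    {"dx":0.104,"dy":0,"dz":0.0004,"twist":0},
    {"dx":0.106,"dy":0,"dz":0.0004,"twist":0},
    {"dx":0.106,"dy":0,"dz":0.0004,"twist":0},
    {"dx":0.106,"dy":0,"dz":0.0004,"twist":0}
  ]
}}

```text
t: 19.28
eef_pos: [0.4607, -0.1917, 0.0141]
ee_rot: [1.275, 1.569, -0.075]
force: [-0.4, -0.1, 1.0]
width: 0.0238
```

Emit:
{"fn": "jog_arm", "kwargs": {
  "motion": [
    {"dx":0,"dy":0,"dz":0,"twist":0},
    {"dx":0,"dy":0,"dz":0,"twist":0},
    {"dx":0,"dy":0,"dz":0,"twist":0},
    {"dx":0,"dy":0,"dz":0,"twist":0},
    {"dx":0,"dy":0,"dz":0,"twist":0}
  ],
  "gripper": 0.0,
  "newtons": 30
}}

```text
t: 19.7
eef_pos: [0.4604, -0.1919, 0.0139]
ee_rot: [1.217, 1.57, -0.134]
force: [-1.4, 0.9, 6.6]
width: 0.0116
```

Run:
```python
from h import *
s,R,p=st(); th=np.radians(12.6); d=s['eef_pos'][:2]-[.4533,-.1924]; x=d@[np.cos(th),np.sin(th)]; print('tcp in frame',x,d@[-np.sin(th),np.cos(th)])
rel(pk(x,0,.13),-83.5)
```

```text
t 19.7 tcp [ 0.4604 -0.1919  0.0139] loc [ -48.7 -360.2    3.9] phi -77.38 F [-1.4  0.9  6.6] w 0.0116 tilt [ 9.e-04 -1.e-04 -1.e+00] q [-0.    0.34 -0.64  0.   -0.59  1.79]
tcp in frame 0.007003692962651389 -0.0010919091882208944
t 19.7 tcp [ 0.4604 -0.1919  0.0139] loc [ -48.7 -360.2    3.9] phi -77.38 F [-1.4  0.9  6.6] w 0.0116 tilt [ 9.e-04 -1.e-04 -1.e+00] q [-0.    0.34 -0.64  0.   -0.59  1.79]
-> dx -126.1 dy 93.9 dz -352.2 mm twist 6.12 (q6 alt +-180)
```

Emit:
{"fn": "jog_arm", "kwargs": {
  "motion": [
    {"dx":-0.02,"dy":0,"dz":0,"twist":0},
    {"dx":-0.05,"dy":0,"dz":0,"twist":0},
    {"dx":-0.09,"dy":0,"dz":0,"twist":0},
    {"dx":-0.126,"dy":0,"dz":0,"twist":0},
    {"dx":-0.126,"dy":0.009,"dz":-0.034,"twist":1},
    {"dx":-0.126,"dy":0.018,"dz":-0.068,"twist":2},
    {"dx":-0.126,"dy":0.027,"dz":-0.102,"twist":3},
    {"dx":-0.126,"dy":0.036,"dz":-0.136,"twist":4},
    {"dx":-0.126,"dy":0.045,"dz":-0.17,"twist":5},
    {"dx":-0.126,"dy":0.054,"dz":-0.204,"twist":6.1},
    {"dx":-0.126,"dy":0.063,"dz":-0.238,"twist":6.1},
    {"dx":-0.126,"dy":0.072,"dz":-0.272,"twist":6.1},
    {"dx":-0.126,"dy":0.081,"dz":-0.306,"twist":6.1},
    {"dx":-0.126,"dy":0.09,"dz":-0.335,"twist":6.1},
    {"dx":-0.126,"dy":0.0939,"dz":-0.348,"twist":6.1},
    {"dx":-0.126,"dy":0.0939,"dz":-0.3522,"twist":6.1},
    {"dx":-0.126,"dy":0.0939,"dz":-0.3522,"twist":6.1}
  ]
}}

```text
t: 21.12
eef_pos: [0.4743, 0.1728, 0.139]
ee_rot: [-1.153, 1.57, -2.609]
force: [0.0, -0.5, -1.1]
width: 0.0116
```

Run:
```python
from h import *
s=arm.grab_frame('scene')
cv2.imwrite("pics/sc12d.png",crop(s[:,:,::-1],340,180,420,250,9.5))
rel(pk(.007,0,.065),-83.5); S=st(False)[0]
l=loc(S['eef_pos']); zt=S['eef_pos'][2]-.0039
for c in ((-36,58),(-36,-58),(30,6),(30,-6)):
    P=pk(c[0]/1000+l[0]-.007,c[1]/1000+l[1],zt-.01); print(c,((proj('scene',P)-[340,180]+.5)*9.5-.5).round(0))
```

```text
t 21.17 tcp [0.4742 0.1719 0.139 ] loc [  6.2  -0.3 129. ] phi -83.46 F [ 0.9 -0.6  0.3] w 0.0112 tilt [-1.e-03 -6.e-04 -1.e+00] q [ 0.74  0.17 -0.49 -0.   -0.91  0.95]
-> dx 64.0 dy 0.9 dz -0.3 mm twist 0.04 (q6 alt +-180)
(-36, 58) [[656. 273.]]
(-36, -58) [[248. 181.]]
(30, 6) [[416. 401.]]
(30, -6) [[372. 391.]]
```

View pics/sc12d.png

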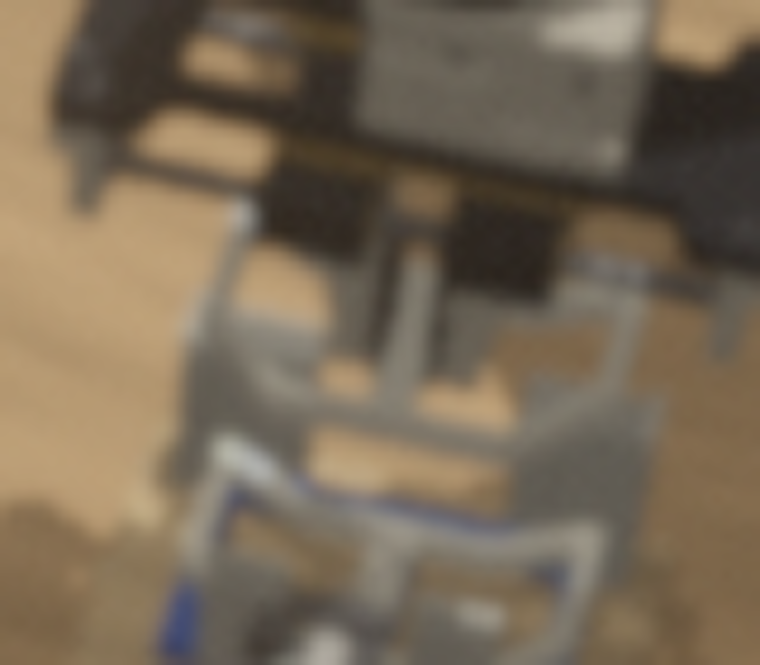

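The second frame is level and its rib end at (396,396) matches the prediction. I'll lower it.

Emit:
{"fn": "jog_arm", "kwargs": {
  "motion": [
    {"dx":0.03,"dy":0.0009,"dz":-0.0003,"twist":0},
    {"dx":0.042,"dy":0.0009,"dz":-0.0003,"twist":0},
    {"dx":0.05,"dy":0.0009,"dz":-0.0003,"twist":0},
    {"dx":0.056,"dy":0.0009,"dz":-0.0003,"twist":0},
    {"dx":0.062,"dy":0.0009,"dz":-0.0003,"twist":0},
    {"dx":0.066,"dy":0.0009,"dz":-0.0003,"twist":0},
    {"dx":0.066,"dy":0.0009,"dz":-0.0003,"twist":0}
  ]
}}

```text
t: 21.75
eef_pos: [0.4755, 0.1723, 0.073]
ee_rot: [-1.048, 1.57, -2.505]
force: [-0.3, -0.9, -0.4]
width: 0.0115
```

Run:
```python
from h import *
rel(pk(.007,0,.035),-83.5)
```

```text
t 21.75 tcp [0.4755 0.1723 0.073 ] loc [ 7.5 -0.  63. ] phi -83.51 F [-0.3 -0.9 -0.4] w 0.0115 tilt [-4.e-04 -3.e-04 -1.e+00] q [ 0.74  0.26 -0.57 -0.   -0.75  0.95]
-> dx 28.0 dy -0.5 dz -0.0 mm twist -0.01 (q6 alt +-180)
```

Emit:
{"fn": "jog_arm", "kwargs": {
  "motion": [
    {"dx":0.01,"dy":-0.0005,"dz":0,"twist":0},
    {"dx":0.018,"dy":-0.0005,"dz":0,"twist":0},
    {"dx":0.023,"dy":-0.0005,"dz":0,"twist":0},
    {"dx":0.026,"dy":-0.0005,"dz":0,"twist":0},
    {"dx":0.028,"dy":-0.0005,"dz":0,"twist":0},
    {"dx":0.0285,"dy":-0.0005,"dz":0,"twist":0},
    {"dx":0.0285,"dy":-0.0005,"dz":0,"twist":0}
  ]
}}

```text
t: 22.33
eef_pos: [0.4752, 0.1728, 0.0449]
ee_rot: [0.499, 1.571, -0.958]
force: [-0.3, 0.4, -0.2]
width: 0.0118
```

Run:
```python
from h import *
rel(pk(.007,0,.035),-83.5)
```

```text
t 22.33 tcp [0.4752 0.1728 0.0449] loc [ 7.2  0.4 34.9] phi -83.48 F [-0.3  0.4 -0.2] w 0.0118 tilt [ 0. -0. -1.] q [ 0.74  0.3  -0.59  0.   -0.68  0.95]
-> dx -0.1 dy -0.2 dz 0.4 mm twist 0.02 (q6 alt +-180)
```

Emit:
{"fn": "jog_arm", "kwargs": {
  "motion": [
    {"dx":0,"dy":0,"dz":0,"twist":0},
    {"dx":0,"dy":0,"dz":0,"twist":0},
    {"dx":0,"dy":0,"dz":0,"twist":0},
    {"dx":0,"dy":0,"dz":0,"twist":0},
    {"dx":-0.02,"dy":0,"dz":0,"twist":0},
    {"dx":-0.05,"dy":0,"dz":0,"twist":0},
    {"dx":-0.09,"dy":0,"dz":0,"twist":0},
    {"dx":-0.115,"dy":0,"dz":0,"twist":0},
    {"dx":-0.115,"dy":0,"dz":0,"twist":0}
  ],
  "gripper": 0.024
}}

```text
t: 23.08
eef_pos: [0.4779, 0.1745, 0.1659]
ee_rot: [2.027, 1.561, 0.571]
force: [0.6, 0.4, -0.6]
width: 0.0238
```

Run:
```python
from h import *
s=arm.grab_frame('scene'); t=arm.grab_frame('top')
cv2.imwrite("pics/sc13.png",crop(s[:,:,::-1],180,140,430,290,3.1)); cv2.imwrite("pics/top13.png",t[:,:,::-1])
print([b[:3] for b in blobs(mask(t,'white'),100)])
for b in blobs(mask(t,'yellow'),300):
    p,a,sz,W=plate(b); print(p,a,sz); ri=onz('top',b[2],.01); print('cen',ri)
    rel([*p,.12],a-90)
```

```text
[(140, (np.int32(1), np.int32(356), np.int32(6), np.int32(76)), array([  2.95      , 397.00714286]))]
[ 0.45686694 -0.36309399] -1.1378631591796875 (72.98172760009766, 118.51695251464844)
cen [[ 0.45641569 -0.3629676   0.01      ]]
t 23.18 tcp [0.4755 0.1731 0.1612] loc [  7.6   0.8 151.2] phi -83.49 F [ 0.  -1.1 -0.6] w 0.0241 tilt [ 0.0023  0.0023 -1.    ] q [ 0.74  0.15 -0.46 -0.   -0.96  0.95]
-> dx 40.0 dy -79.4 dz 530.7 mm twist 7.65 (q6 alt +-180)
```

View pics/sc13.png

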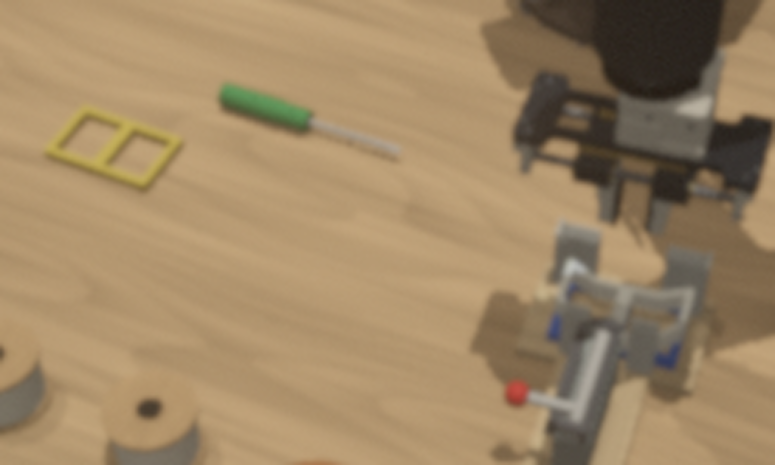

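View pics/top13.png

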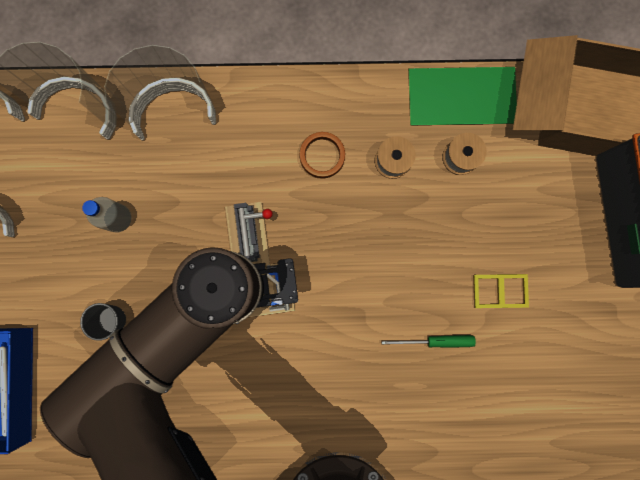

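The scene crop shows both frames stacked on the base, and the top view shows no white frame left on the table. The cover is still at (501,291), so I'll go there.

Emit:
{"fn": "jog_arm", "kwargs": {
  "motion": [
    {"dx":0.0,"dy":-0.0794,"dz":0.5317,"twist":7.6},
    {"dx":0.0,"dy":-0.0794,"dz":0.5317,"twist":7.6},
    {"dx":0.0,"dy":-0.0794,"dz":0.5317,"twist":7.6},
    {"dx":0.0,"dy":-0.0794,"dz":0.5317,"twist":7.6},
    {"dx":0.0,"dy":-0.0794,"dz":0.5317,"twist":7.6},
    {"dx":0.0,"dy":-0.0794,"dz":0.5317,"twist":7.6},
    {"dx":0.04,"dy":-0.0794,"dz":0.5317,"twist":7.6},
    {"dx":0.04,"dy":-0.0794,"dz":0.5317,"twist":7.6},
    {"dx":0.04,"dy":-0.0794,"dz":0.5317,"twist":7.6},
    {"dx":0.04,"dy":-0.0794,"dz":0.5317,"twist":7.6},
    {"dx":0.04,"dy":-0.0794,"dz":0.5317,"twist":7.6},
    {"dx":0.04,"dy":-0.0794,"dz":0.5317,"twist":7.6},
    {"dx":0.04,"dy":-0.0794,"dz":0.5317,"twist":7.6},
    {"dx":0.04,"dy":-0.0794,"dz":0.5317,"twist":7.6},
    {"dx":0.04,"dy":-0.0794,"dz":0.5317,"twist":7.6},
    {"dx":0.04,"dy":-0.0794,"dz":0.5317,"twist":7.6},
    {"dx":0.04,"dy":-0.0794,"dz":0.5317,"twist":7.6}
  ],
  "gripper": 0.034
}}

```text
t: 24.6
eef_pos: [0.4562, -0.3636, 0.1193]
ee_rot: [-2.041, 1.57, 2.653]
force: [0.5, 0.6, -0.4]
width: 0.0342
```

Run:
```python
from h import *
s=arm.grab_frame('scene'); t=arm.grab_frame('top')
cv2.imwrite("pics/sc14.png",crop(s[:,:,::-1],150,100,300,230,5)); cv2.imwrite("pics/top14.png",crop(t[:,:,::-1],205,190,305,330,4.2))
rel([.4567,-.3642,.0135],-91.1)
```

```text
t 24.7 tcp [ 0.4568 -0.3634  0.12  ] loc [ -71.7 -530.2  110. ] phi -90.99 F [-0.2 -0.1 -0.3] w 0.0337 tilt [ 2.e-04  0.e+00 -1.e+00] q [-0.34  0.31 -0.35 -0.   -0.91  1.89]
-> dx 106.5 dy -0.1 dz 0.8 mm twist 0.11 (q6 alt +-180)
```

View pics/sc14.png

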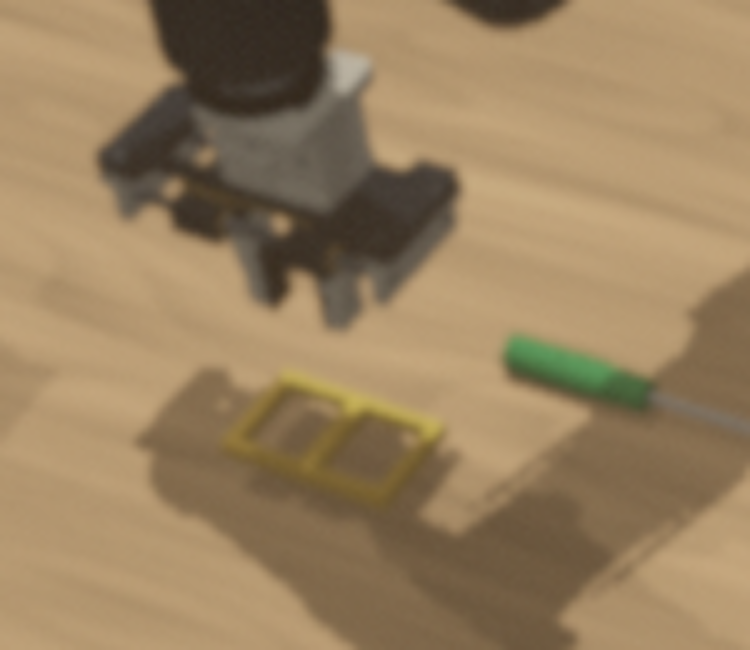

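View pics/top14.png

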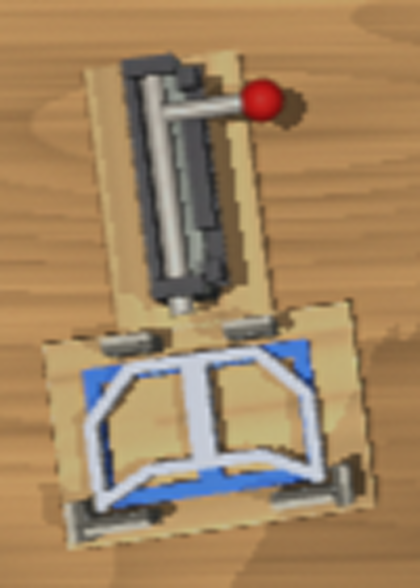

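The top crop shows the frames sitting square on the base. The cover hasn't moved, at about scene pixel (217,187). I'll check the stack numerically, then descend.

Run:
```python
from h import *
t=arm.grab_frame('top')
m=np.zeros((480,640),np.uint8); m[260:325,210:300]=1
for c,z in (('white',.04),('blue',.02)):
    mm=mask(t,c)*m
    mm=cv2.morphologyEx(mm,cv2.MORPH_CLOSE,np.ones((3,3),np.uint8))
    bl=blobs(mm,30); print([ (b[0],b[1]) for b in bl])
    b=max(bl,key=lambda q:q[0])
    if c=='blue': b=(0,0,0,(mm>0).astype(np.uint8)) 
    p,a,sz,W=plate(b,z); W3=np.c_[W,np.full(len(W),z)]
    print(c,p,a,sz,(loc([*p,z])*1000).round(1)); 
    if c=='white': print(rib(b,z))
```

```text
[(612, (np.int32(225), np.int32(272), np.int32(57), np.int32(40)))]
white [0.46718286 0.17235635] 6.620652198791504 (72.52132415771484, 116.69526672363281) [-0.7  0.9 30. ]
(array([0.47627432, 0.17274125]), np.float64(4.23200563878632), (np.float64(-29.432562191951494), np.float64(26.3990511438543)), (17.994977951049805, 55.8380012512207))
[(51, (np.int32(268), np.int32(271), np.int32(11), np.int32(11))), (38, (np.int32(225), np.int32(277), np.int32(9), np.int32(10))), (152, (np.int32(232), np.int32(302), np.int32(45), np.int32(9)))]
blue [0.43755591 0.17223419] 7.130497932434082 (12.977109909057617, 96.46939849853516) [-30.2   4.2  10. ]
```

Emit:
{"fn": "jog_arm", "kwargs": {
  "motion": [
    {"dx":0.03,"dy":0,"dz":0.0008,"twist":0.1},
    {"dx":0.06,"dy":0,"dz":0.0008,"twist":0.1},
    {"dx":0.08,"dy":0,"dz":0.0008,"twist":0.1},
    {"dx":0.092,"dy":0,"dz":0.0008,"twist":0.1},
    {"dx":0.1,"dy":0,"dz":0.0008,"twist":0.1},
    {"dx":0.104,"dy":0,"dz":0.0008,"twist":0.1},
    {"dx":0.1065,"dy":0,"dz":0.0008,"twist":0.1},
    {"dx":0.1065,"dy":0,"dz":0.0008,"twist":0.1},
    {"dx":0.1065,"dy":0,"dz":0.0008,"twist":0.1}
  ]
}}

```text
t: 25.5
eef_pos: [0.4571, -0.3655, 0.0142]
ee_rot: [1.166, 1.569, -0.425]
force: [-0.6, -0.2, -0.6]
width: 0.034
```

Emit:
{"fn": "jog_arm", "kwargs": {
  "motion": [
    {"dx":0,"dy":0,"dz":0,"twist":0},
    {"dx":0,"dy":0,"dz":0,"twist":0},
    {"dx":0,"dy":0,"dz":0,"twist":0},
    {"dx":0,"dy":0,"dz":0,"twist":0},
    {"dx":0,"dy":0,"dz":0,"twist":0},
    {"dx":0,"dy":0,"dz":0,"twist":0}
  ],
  "gripper": 0.0,
  "newtons": 30
}}

```text
t: 26.0
eef_pos: [0.4566, -0.3655, 0.0137]
ee_rot: [0.939, 1.57, -0.653]
force: [-0.8, 2.3, 3.2]
width: 0.0114
```

Run:
```python
from h import *
s,R,p=st(); th=np.radians(-1.1); d=s['eef_pos'][:2]-[.4567,-.3642]; x=d@[np.cos(th),np.sin(th)]; print('tcp in cover',x,d@[-np.sin(th),np.cos(th)])
rel(pk(x,0,.14),-83.5)
```

```text
t 26.0 tcp [ 0.4566 -0.3655  0.0137] loc [ -72.1 -532.3    3.7] phi -91.18 F [-0.8  2.3  3.2] w 0.0114 tilt [ 3.e-04 -2.e-04 -1.e+00] q [-0.34  0.45 -0.44  0.   -0.68  1.89]
tcp in cover -5.988496239127137e-05 -0.0013025078203679165
t 26.0 tcp [ 0.4566 -0.3655  0.0137] loc [ -72.1 -532.3    3.7] phi -91.18 F [-0.8  2.3  3.2] w 0.0114 tilt [ 3.e-04 -2.e-04 -1.e+00] q [-0.34  0.45 -0.44  0.   -0.68  1.89]
-> dx -136.4 dy 0.3 dz -537.1 mm twist -7.68 (q6 alt +-180)
```

The stack measures at pocket (-0.7, 0.9) mm with the right size and yaw. The cover is gripped, so I'll carry it over.

Emit:
{"fn": "jog_arm", "kwargs": {
  "motion": [
    {"dx":-0.02,"dy":0,"dz":0,"twist":0},
    {"dx":-0.05,"dy":0,"dz":0,"twist":0},
    {"dx":-0.09,"dy":0,"dz":0,"twist":0},
    {"dx":-0.125,"dy":0,"dz":-0.02,"twist":0},
    {"dx":-0.136,"dy":0,"dz":-0.055,"twist":-1},
    {"dx":-0.136,"dy":0,"dz":-0.092,"twist":-2},
    {"dx":-0.136,"dy":0,"dz":-0.129,"twist":-3},
    {"dx":-0.136,"dy":0,"dz":-0.166,"twist":-4},
    {"dx":-0.136,"dy":0,"dz":-0.203,"twist":-5},
    {"dx":-0.136,"dy":0,"dz":-0.24,"twist":-6},
    {"dx":-0.136,"dy":0,"dz":-0.277,"twist":-7},
    {"dx":-0.136,"dy":0,"dz":-0.314,"twist":-7.7},
    {"dx":-0.136,"dy":0,"dz":-0.351,"twist":-7.7},
    {"dx":-0.136,"dy":0,"dz":-0.388,"twist":-7.7},
    {"dx":-0.136,"dy":0,"dz":-0.425,"twist":-7.7},
    {"dx":-0.136,"dy":0,"dz":-0.462,"twist":-7.7},
    {"dx":-0.136,"dy":0,"dz":-0.499,"twist":-7.7},
    {"dx":-0.136,"dy":0,"dz":-0.525,"twist":-7.7},
    {"dx":-0.136,"dy":0.0003,"dz":-0.5371,"twist":-7.7},
    {"dx":-0.136,"dy":0.0003,"dz":-0.5371,"twist":-7.7}
  ]
}}

```text
t: 27.67
eef_pos: [0.468, 0.1738, 0.1491]
ee_rot: [-2.708, 1.571, 2.121]
force: [0.3, -0.7, -0.7]
width: 0.0118
```

Run:
```python
from h import *
s=arm.grab_frame('scene')
cv2.imwrite("pics/sc15d.png",crop(s[:,:,::-1],340,180,420,250,9.5))
rel(pk(0,0,.075),-83.5); S=st(False)[0]
l=loc(S['eef_pos']); zt=S['eef_pos'][2]-.0037
for c in ((36,58),(36,-58),(-36,-58),(-36,58)):
  for z in (zt,zt-.01):
    P=pk(c[0]/1000+l[0],c[1]/1000+l[1],z-.01); print(c,((proj('scene',P)-[340,180]+.5)*9.5-.5).round(0))
```

```text
t 27.72 tcp [0.4676 0.1723 0.149 ] loc [ -0.3   0.9 139. ] phi -83.38 F [ 0.5 -1.3 -1.6] w 0.0116 tilt [-7.e-04 -5.e-04 -1.e+00] q [ 0.75  0.15 -0.49 -0.   -0.93  0.94]
-> dx 64.0 dy 0.4 dz 0.8 mm twist 0.12 (q6 alt +-180)
(36, 58) [[609. 439.]]
(36, 58) [[604. 463.]]
(36, -58) [[186. 340.]]
(36, -58) [[184. 365.]]
(-36, -58) [[254. 158.]]
(-36, -58) [[252. 183.]]
(-36, 58) [[664. 250.]]
(-36, 58) [[660. 275.]]
```

View pics/sc15d.png

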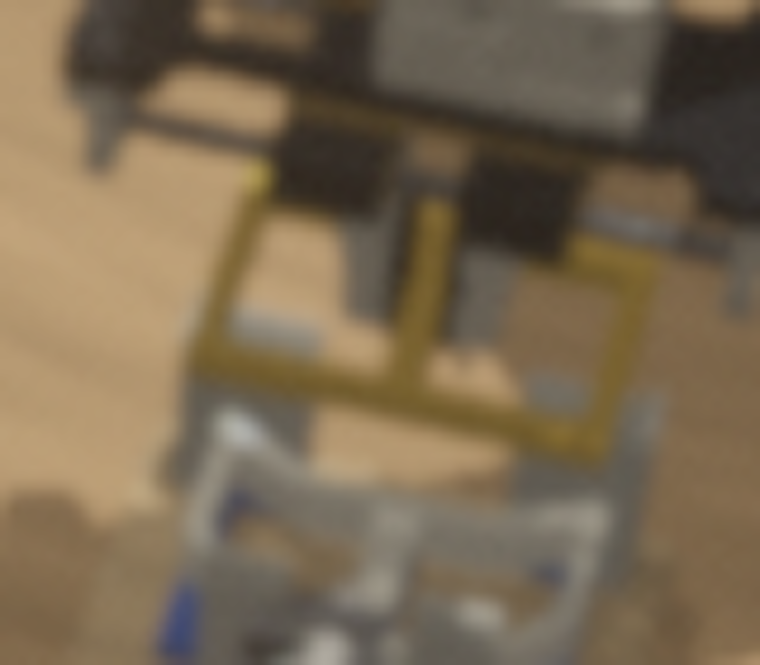

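The cover is level and in the predicted place, with its lower corners at (198,372) and (605,462). I'll lower it.

Emit:
{"fn": "jog_arm", "kwargs": {
  "motion": [
    {"dx":0.03,"dy":0.0004,"dz":0.0005,"twist":0.1},
    {"dx":0.042,"dy":0.0004,"dz":0.0005,"twist":0.1},
    {"dx":0.05,"dy":0.0004,"dz":0.0005,"twist":0.1},
    {"dx":0.056,"dy":0.0004,"dz":0.0005,"twist":0.1},
    {"dx":0.062,"dy":0.0004,"dz":0.0005,"twist":0.1},
    {"dx":0.068,"dy":0.0004,"dz":0.0005,"twist":0.1},
    {"dx":0.068,"dy":0.0004,"dz":0.0005,"twist":0.1}
  ]
}}

```text
t: 28.3
eef_pos: [0.4681, 0.1706, 0.0806]
ee_rot: [-1.079, 1.57, -2.538]
force: [0.4, -0.5, -0.4]
width: 0.0119
```

Run:
```python
from h import *
rel(pk(0,0,.045),-83.5)
```

```text
t 28.3 tcp [0.4681 0.1706 0.0806] loc [ 0.  -0.9 70.6] phi -83.62 F [ 0.4 -0.5 -0.4] w 0.0119 tilt [-8.e-04 -5.e-04 -1.e+00] q [ 0.74  0.24 -0.57 -0.   -0.76  0.94]
-> dx 25.6 dy 0.0 dz -0.9 mm twist -0.12 (q6 alt +-180)
```

Emit:
{"fn": "jog_arm", "kwargs": {
  "motion": [
    {"dx":0.008,"dy":0,"dz":-0.0005,"twist":-0.1},
    {"dx":0.015,"dy":0,"dz":-0.0007,"twist":-0.1},
    {"dx":0.02,"dy":0,"dz":-0.0007,"twist":-0.1},
    {"dx":0.023,"dy":0,"dz":-0.0007,"twist":-0.1},
    {"dx":0.025,"dy":0,"dz":-0.0007,"twist":-0.1},
    {"dx":0.026,"dy":0,"dz":-0.0007,"twist":-0.1},
    {"dx":0.026,"dy":0,"dz":-0.0007,"twist":-0.1}
  ]
}}

```text
t: 28.88
eef_pos: [0.4682, 0.1718, 0.0552]
ee_rot: [-0.865, 1.571, -2.322]
force: [0.6, 0.5, -1.2]
width: 0.0113
```

Run:
```python
from h import *
rel(pk(0,0,.045),-83.5)
s=arm.grab_frame('scene')
cv2.imwrite("pics/sc16.png",crop(s[:,:,::-1],330,180,430,270,7.5))
```

```text
t 28.88 tcp [0.4682 0.1718 0.0552] loc [ 0.3  0.3 45.2] phi -83.48 F [ 0.6  0.5 -1.2] w 0.0113 tilt [-2.e-04 -2.e-04 -1.e+00] q [ 0.75  0.27 -0.6   0.   -0.7   0.94]
-> dx 0.2 dy -0.3 dz 0.3 mm twist 0.02 (q6 alt +-180)
```

View pics/sc16.png

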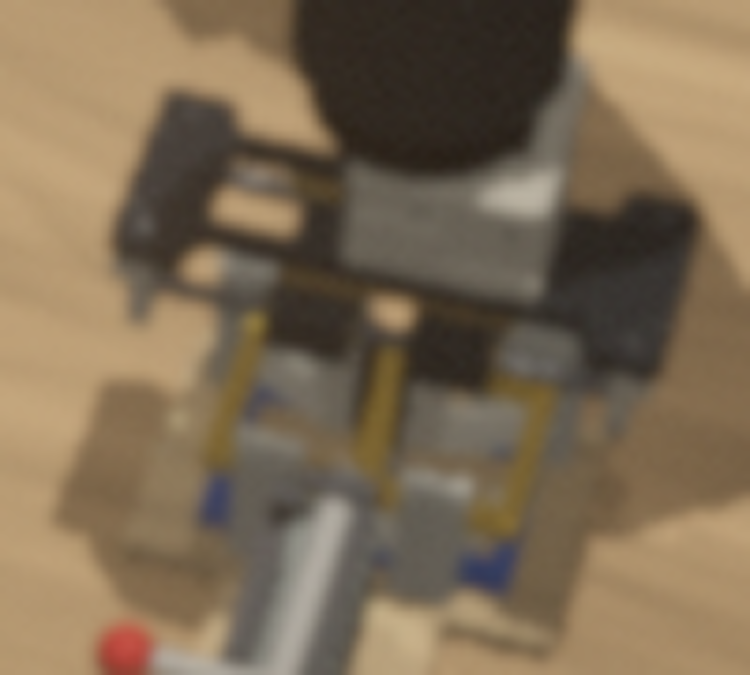

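The cover is between the posts, about 1.5 mm above the top frame. I'll release it and rise.

Emit:
{"fn": "jog_arm", "kwargs": {
  "motion": [
    {"dx":0,"dy":0,"dz":0,"twist":0},
    {"dx":0,"dy":0,"dz":0,"twist":0},
    {"dx":0,"dy":0,"dz":0,"twist":0},
    {"dx":0,"dy":0,"dz":0,"twist":0},
    {"dx":-0.02,"dy":0,"dz":0,"twist":0},
    {"dx":-0.05,"dy":0,"dz":0,"twist":0},
    {"dx":-0.09,"dy":0,"dz":0,"twist":0},
    {"dx":-0.115,"dy":0,"dz":0,"twist":0},
    {"dx":-0.115,"dy":0,"dz":0,"twist":0}
  ],
  "gripper": 0.03
}}

```text
t: 29.68
eef_pos: [0.4711, 0.1736, 0.1763]
ee_rot: [2.03, 1.561, 0.574]
force: [0.4, 0.3, 0.2]
width: 0.0299
```

Run:
```python
from h import *
s=arm.grab_frame('scene'); t=arm.grab_frame('top')
cv2.imwrite("pics/sc17.png",crop(s[:,:,::-1],310,170,430,300,4.5))
rd=blobs(mask(t,'red'),30); print(onz('top',rd[0][2],.08),(loc(onz('top',rd[0][2],.08)[0])*1000).round(1))
rel([.6283,.1355,.17],-173.5)
```

```text
[[0.62540958 0.13717353 0.08      ]] [152.5 -51.9  70. ]
t 29.78 tcp [0.4687 0.1723 0.1717] loc [  0.8   0.7 161.7] phi -83.49 F [-1.3  0.1 -0.3] w 0.0299 tilt [ 0.0023  0.0023 -1.    ] q [ 0.75  0.12 -0.46 -0.   -0.98  0.94]
-> dx 2.0 dy 154.4 dz 54.6 mm twist -89.99 (q6 alt +-180)
```

View pics/sc17.png

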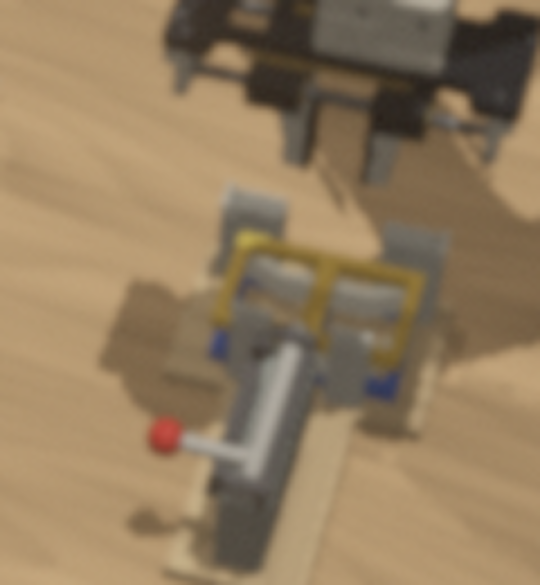

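The cover lies flat on the stack. I'll go back to the knob, turning +90° so the tool axes match the earlier bolt moves.

Emit:
{"fn": "jog_arm", "kwargs": {
  "motion": [
    {"dx":0,"dy":0.154,"dz":0.053,"twist":90},
    {"dx":0,"dy":0.154,"dz":0.053,"twist":90},
    {"dx":0,"dy":0.154,"dz":0.053,"twist":90},
    {"dx":0,"dy":0.154,"dz":0.053,"twist":90},
    {"dx":0,"dy":0.154,"dz":0.053,"twist":90},
    {"dx":0,"dy":0.154,"dz":0.053,"twist":90},
    {"dx":0,"dy":0.154,"dz":0.053,"twist":90},
    {"dx":0,"dy":0.154,"dz":0.053,"twist":90},
    {"dx":0,"dy":0.154,"dz":0.053,"twist":90},
    {"dx":0,"dy":0.154,"dz":0.053,"twist":90},
    {"dx":0,"dy":0.154,"dz":0.053,"twist":90},
    {"dx":0,"dy":0.154,"dz":0.053,"twist":90},
    {"dx":0,"dy":0.154,"dz":0.053,"twist":90},
    {"dx":0,"dy":0.154,"dz":0.053,"twist":90},
    {"dx":0,"dy":0.154,"dz":0.053,"twist":90},
    {"dx":0,"dy":0.154,"dz":0.053,"twist":90}
  ],
  "gripper": 0.036
}}

```text
t: 31.12
eef_pos: [0.6269, 0.1365, 0.1695]
ee_rot: [0.345, 1.569, -2.681]
force: [-0.2, -0.2, 0.0]
width: 0.0364
```

Run:
```python
from h import *
rel([.627,.1365,.077],-173.5)
t=arm.grab_frame('top'); cv2.imwrite("pics/top18.png",crop(t[:,:,::-1],205,190,305,330,4.2))
```

```text
t 31.12 tcp [0.6269 0.1365 0.1695] loc [154.  -52.8 159.5] phi -173.34 F [-0.2 -0.2  0. ] w 0.0364 tilt [-1.3e-03 -6.0e-04 -1.0e+00] q [ 0.52  0.35 -0.16 -0.   -1.06 -0.4 ]
-> dx 92.5 dy -0.1 dz -0.2 mm twist 0.16 (q6 alt +-180)
```

View pics/top18.png

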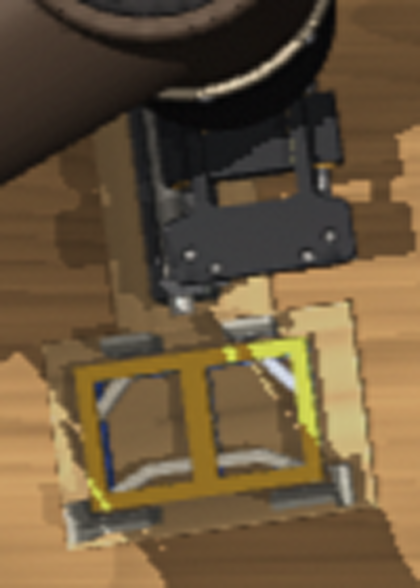

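The top crop shows the cover square in the pocket, with its edges along the posts. I'll descend and grip the knob.

Emit:
{"fn": "jog_arm", "kwargs": {
  "motion": [
    {"dx":0.035,"dy":0,"dz":0,"twist":0.1},
    {"dx":0.06,"dy":0,"dz":0,"twist":0.1},
    {"dx":0.076,"dy":0,"dz":0,"twist":0.1},
    {"dx":0.086,"dy":0,"dz":0,"twist":0.1},
    {"dx":0.0925,"dy":0,"dz":0,"twist":0.1},
    {"dx":0.0925,"dy":0,"dz":0,"twist":0.1},
    {"dx":0.0925,"dy":0,"dz":0,"twist":0.1}
  ]
}}

```text
t: 31.75
eef_pos: [0.6277, 0.1368, 0.0784]
ee_rot: [3.095, 1.57, 0.066]
force: [-0.3, -0.6, 0.8]
width: 0.0358
```

Emit:
{"fn": "jog_arm", "kwargs": {
  "motion": [
    {"dx":0,"dy":0,"dz":0,"twist":0},
    {"dx":0,"dy":0,"dz":0,"twist":0},
    {"dx":0,"dy":0,"dz":0,"twist":0},
    {"dx":0,"dy":0,"dz":0,"twist":0},
    {"dx":0,"dy":0,"dz":0,"twist":0},
    {"dx":0,"dy":0,"dz":0,"twist":0}
  ],
  "gripper": 0.0,
  "newtons": 20
}}

```text
t: 32.25
eef_pos: [0.6277, 0.1369, 0.0786]
ee_rot: [-2.897, 1.57, 0.356]
force: [-0.2, 0.4, 4.0]
width: 0.0204
```

Emit:
{"fn": "jog_arm", "kwargs": {
  "motion": [
    {"dx":-0.006,"dy":-0.0003,"dz":0,"twist":0},
    {"dx":-0.0119,"dy":-0.0014,"dz":0,"twist":0},
    {"dx":-0.0176,"dy":-0.0031,"dz":0,"twist":0},
    {"dx":-0.0231,"dy":-0.0054,"dz":0,"twist":0},
    {"dx":-0.0283,"dy":-0.0084,"dz":0,"twist":0},
    {"dx":-0.0331,"dy":-0.0119,"dz":0,"twist":0},
    {"dx":-0.0375,"dy":-0.016,"dz":0,"twist":0},
    {"dx":-0.0414,"dy":-0.0205,"dz":0,"twist":0},
    {"dx":-0.0447,"dy":-0.0255,"dz":0,"twist":0},
    {"dx":-0.0475,"dy":-0.0308,"dz":0,"twist":0},
    {"dx":-0.0475,"dy":-0.0308,"dz":0,"twist":0},
    {"dx":-0.0475,"dy":-0.0308,"dz":0,"twist":0}
  ]
}}

```text
t: 33.25
eef_pos: [0.6242, 0.1677, 0.126]
ee_rot: [3.131, 1.57, 0.102]
force: [-0.3, -4.0, 4.3]
width: 0.0204
```

Run:
```python
from h import *
st()
s=arm.grab_frame('scene'); cv2.imwrite("pics/sc19.png",crop(s[:,:,::-1],310,150,430,300,4))
```

```text
t 33.25 tcp [0.6242 0.1677 0.126 ] loc [154.7 -21.5 116. ] phi -173.54 F [-0.3 -4.   4.3] w 0.0204 tilt [ 1.e-03  1.e-04 -1.e+00] q [ 0.56  0.4  -0.2   0.   -0.97 -0.45]
```

View pics/sc19.png

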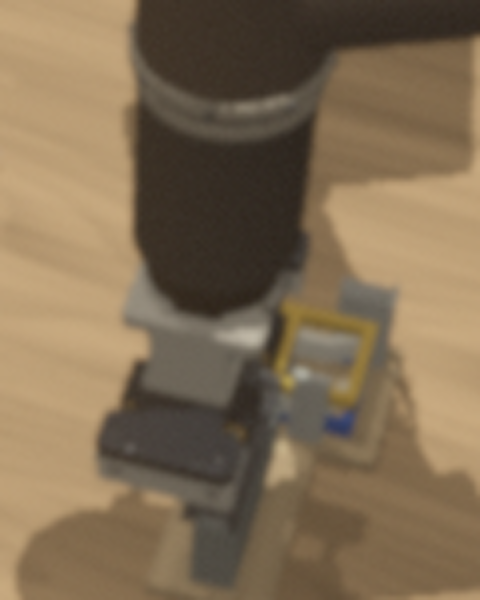

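The grip held at 20.4 mm and the handle is lifted. I'll slide the bolt shut.

Emit:
{"fn": "jog_arm", "kwargs": {
  "motion": [
    {"dx":0,"dy":0,"dz":0.008,"twist":0},
    {"dx":0,"dy":0,"dz":0.018,"twist":0},
    {"dx":0,"dy":0,"dz":0.028,"twist":0},
    {"dx":0,"dy":0,"dz":0.038,"twist":0},
    {"dx":0,"dy":0,"dz":0.048,"twist":0},
    {"dx":0,"dy":0,"dz":0.058,"twist":0},
    {"dx":0,"dy":0,"dz":0.066,"twist":0},
    {"dx":0,"dy":0,"dz":0.07,"twist":0},
    {"dx":0,"dy":0,"dz":0.07,"twist":0},
    {"dx":0,"dy":0,"dz":0.07,"twist":0},
    {"dx":0,"dy":0,"dz":0.07,"twist":0}
  ]
}}

```text
t: 34.22
eef_pos: [0.5544, 0.1591, 0.1257]
ee_rot: [2.005, 1.57, -1.025]
force: [-0.4, -4.4, 7.0]
width: 0.02
```

Run:
```python
from h import *
st()
```

```text
t 34.22 tcp [0.5544 0.1591 0.1257] loc [ 84.5 -22.2 115.7] phi -173.58 F [-0.4 -4.4  7. ] w 0.02 tilt [ 2.e-04 -4.e-04 -1.e+00] q [ 0.62  0.3  -0.36  0.   -0.92 -0.51]
```

The tool is at pocket x = 84.5 mm, the same as when the bolt was shut at the start. I'll lower the handle.

Emit:
{"fn": "jog_arm", "kwargs": {
  "motion": [
    {"dx":0.0028,"dy":0.0053,"dz":0,"twist":0},
    {"dx":0.0061,"dy":0.0103,"dz":0,"twist":0},
    {"dx":0.01,"dy":0.0148,"dz":0,"twist":0},
    {"dx":0.0144,"dy":0.0189,"dz":0,"twist":0},
    {"dx":0.0192,"dy":0.0224,"dz":0,"twist":0},
    {"dx":0.0244,"dy":0.0254,"dz":0,"twist":0},
    {"dx":0.0299,"dy":0.0277,"dz":0,"twist":0},
    {"dx":0.0356,"dy":0.0294,"dz":0,"twist":0},
    {"dx":0.0415,"dy":0.0305,"dz":0,"twist":0},
    {"dx":0.0475,"dy":0.0308,"dz":0,"twist":0},
    {"dx":0.0475,"dy":0.0308,"dz":0,"twist":0},
    {"dx":0.0475,"dy":0.0308,"dz":0,"twist":0}
  ]
}}

```text
t: 35.22
eef_pos: [0.5583, 0.1288, 0.078]
ee_rot: [2.749, 1.57, -0.28]
force: [0.1, 1.1, 3.2]
width: 0.0201
```

Run:
```python
from h import *
st()
```

```text
t 35.22 tcp [0.5583 0.1288 0.078 ] loc [ 84.9 -52.6  68. ] phi -173.55 F [0.1 1.1 3.2] w 0.0201 tilt [ 9.e-04 -3.e-04 -1.e+00] q [ 0.57  0.35 -0.42  0.   -0.81 -0.46]
```

Emit:
{"fn": "jog_arm", "kwargs": {
  "motion": [
    {"dx":0,"dy":0,"dz":0,"twist":0},
    {"dx":0,"dy":0,"dz":0,"twist":0},
    {"dx":0,"dy":0,"dz":0,"twist":0},
    {"dx":0,"dy":0,"dz":0,"twist":0},
    {"dx":-0.02,"dy":0,"dz":0,"twist":0},
    {"dx":-0.05,"dy":0,"dz":0,"twist":0},
    {"dx":-0.09,"dy":0,"dz":0,"twist":0},
    {"dx":-0.12,"dy":0.03,"dz":0,"twist":0},
    {"dx":-0.12,"dy":0.07,"dz":0,"twist":0},
    {"dx":-0.12,"dy":0.11,"dz":0,"twist":0},
    {"dx":-0.12,"dy":0.15,"dz":0,"twist":0},
    {"dx":-0.12,"dy":0.19,"dz":0,"twist":0},
    {"dx":-0.12,"dy":0.23,"dz":0,"twist":0},
    {"dx":-0.12,"dy":0.26,"dz":0,"twist":0},
    {"dx":-0.12,"dy":0.28,"dz":0,"twist":0},
    {"dx":-0.12,"dy":0.28,"dz":0,"twist":0},
    {"dx":-0.12,"dy":0.28,"dz":0,"twist":0}
  ],
  "gripper": 0.036
}}

```text
t: 36.63
eef_pos: [0.5884, -0.1507, 0.1972]
ee_rot: [-0.144, 1.569, 3.107]
force: [0.1, 0.0, -0.6]
width: 0.036
```

Run:
```python
from h import *
t=arm.grab_frame('top'); s=arm.grab_frame('scene')
cv2.imwrite("pics/top20.png",t[:,:,::-1]); cv2.imwrite("pics/top20c.png",crop(t[:,:,::-1],205,190,305,330,4.2)); cv2.imwrite("pics/sc20.png",crop(s[:,:,::-1],310,170,430,310,4.2))
st()
rd=blobs(mask(t,'red'),30)[0][2]; hs=cv2.cvtColor(s,cv2.COLOR_RGB2HSV); m=cv2.inRange(hs,(0,110,60),(8,255,255))|cv2.inRange(hs,(172,110,60),(180,255,255)); 
for b in blobs(m[230:265,340:370]): k=tri(rd,b[2]+[340,230]); print(rd,b[2]+[340,230],k,(loc(k)*1000).round(1))
```

```text
t 36.73 tcp [ 0.5887 -0.1491  0.1976] loc [  83.6 -332.2  187.6] phi -173.6 F [-0.   0.3 -0.2] w 0.0363 tilt [-7.e-04  1.e-04 -1.e+00] q [ 0.07  0.28 -0.2  -0.   -1.09  0.04]
[270.875 248.4  ] [353.88235294 245.67647059] [0.55433221 0.12818611 0.07656272] [ 80.9 -52.8  66.6]
```

View pics/top20c.png

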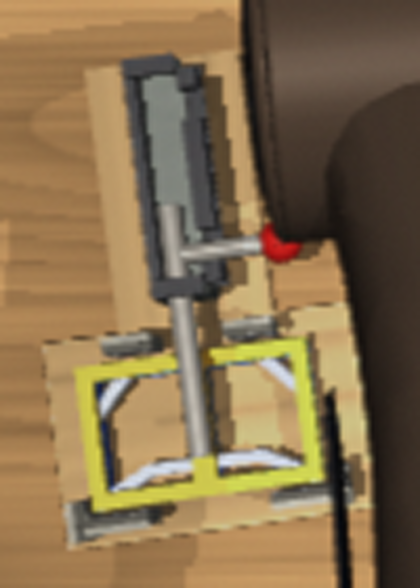

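View pics/sc20.png

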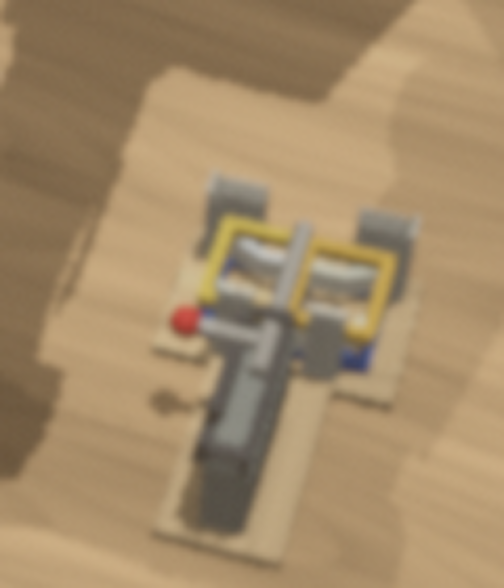

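View pics/top20.png

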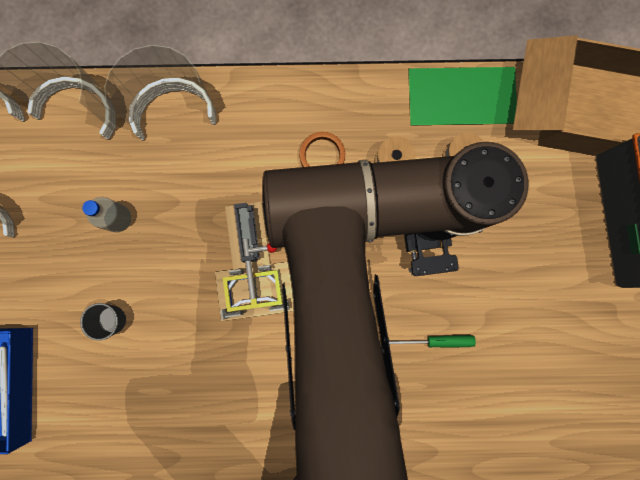

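Run:
```python
from h import *
t=arm.grab_frame('top')
m=np.zeros((480,640),np.uint8); m[260:325,210:300]=1
hs=cv2.cvtColor(t,cv2.COLOR_RGB2HSV); mm=cv2.inRange(hs,(24,150,90),(33,255,255))*m
b=(0,0,0,(mm>0).astype(np.uint8)); n=blobs(mm,10); print([(q[0],q[1]) for q in n])
b=max(n,key=lambda q:q[0]); p,a,sz,W=plate(b,.05); print(p,a,sz,(loc([*p,.05])*1000).round(1))
```

```text
[(554, (np.int32(223), np.int32(271), np.int32(59), np.int32(41)))]
[0.46797675 0.17255524] 7.001331329345703 (73.69075775146484, 117.3032455444336) [ 0.1  1.1 40. ]
```

The cover measures at pocket (0.1, 1.1) mm, turned 0.5°, and its size is correct for a plane 40 mm above the floor. The knob and rod tip match the first pictures. I'm handing in.

Run:
```python
from h import *
print(arm.job_done())
st()
```

```text
the job is handed in; nothing more can be done
None
the job is handed in; nothing more can be done
```

I drew the bolt and stacked the blue base, both white frames and the yellow cover in the pocket. I then shot the bolt back with its handle down in the first notch, and handed the job in at about 37 s. Only two frames were on the table.

**Last checks:**
- **Cover:** it measured 0.1 and 1.1 mm from the pocket centre, turned 0.5°, with the right size for a plane 40 mm above the floor.
- **Frames:** before the cover went on, the upper frame measured (-0.7, 0.9) mm from the centre and was square to the pocket.
- **Base:** most of it was hidden by then, so I judged it only by eye, where it looked flat and square.
- **Bolt and handle:** the knob was within half a pixel of its starting place in the scene view. The gripper let go at the same pocket x, 85 mm, as in the first shut grip.
- **Bystanders:** nothing looked moved in the last top view. The arm covered one spool completely, and part of the other spool, the tape and the screwdriver there, but no unexpected force showed up in the run.

**One check disagreed:** triangulating the knob at the end gave x = 81 mm instead of 85. The arm partly covered the knob in the top view, so I relied on the scene view and the rod tip, which matched the first pictures.

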